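# Seat the flat anvil in the tester's stage and latch it

### The arm

A 6-joint arm with a two-finger parallel gripper is mounted at the origin on the work surface. World frame = base frame: x ahead of the robot, y to its left, z up, the work surface at z = 0. Lengths are in m, angles in rad, forces in N, time in s.
With the tool pointing down it reaches from about 0.4 to 0.825 m from the base axis. Payload 7 kg.
Tool frame: the origin (TCP) lies between the finger pads; the fingertips stand 22 mm ahead of it and the grasp point (between the pads) lies 3 mm ahead of it; z points along the fingers, y is the direction in which the jaws open and shut (so a half turn about z gives the same grasp; the last joint's range is limited). The gripper opens to 88 mm and grips with 3 to 60 N. Pads are 19 mm wide; open, the fingers measure 130 mm over their backs; the gripper's body (78 mm by 193 mm) begins 47 mm behind the grasp point.
Start: joints at [1.615, 0.359, 0.012, 0, -1.224, -0.288], TCP at [0.163, 0.655, 0.216] pointing down, gripper open.
Joint ranges: [-3.07, 3.07], [-1.43, 2.12], [-1.02, 1.25], [-3.03, 1.67], [-3.05, -0], [-3.03, 3.03]. Speed limits (rad/s): [2.39, 2.39, 3.01, 3.14, 3.14, 3.14].

### API

Orientations are given as [roll, pitch, yaw] about the fixed x, y, z axes, in that order (R = Rz(yaw) Ry(pitch) Rx(roll)).
In Python, from station import * gives the robot as it stands. The module is installed in compiled form; this text tells all that it offers.
- The arm moves only by the tool move_arm, never from a script. Its argument "rows" is a list of rows, each an object with "delta_rot": the turn, a rotation vector about the world's x, y, z in degrees, a list of three; "delta_pos": the shift along the world's x, y, z in cm, a list of three; "hand": the finger opening in cm, from 0 to 8.76. A call has exactly 10 rows; each row shifts and turns the commanded pose from where the row before left it; what a row does not reach is not made up. A row lasts 1/10 s, in which the tool goes at most 50 mm and 8.59 degrees, less where a joint would pass 70% of its speed; a pose out of reach is approached as far as the arm can. A call is refused whole if a number of a shift passes 5 or a number of a turn 8.59, either way. A call with a gripper value outside its range is refused whole. The fingers move at their own pace and stop on an object; "force" is the grip in N (left out, the last holds). Time passes only in rows, so rows that do not move let the fingers close, or fill a call up. It gives the time, the measured TCP pose, the force and the opening at its end, in the units of the state.
- get_state(): the state, without advancing time (a new reading comes with each control period).
- grab_frame(name): name is "side" or "top"; returns the picture (384x512x3 uint8, blue, green, red); there is no depth.
- camera_info(name): a dict with "camera_matrix" (3x3 intrinsics, pixels), "dist" ([k1, k2, p1, p2, k3] as OpenCV has them; the pictures are not rectified), "world_from_camera" (4x4, takes a point from camera to world coordinates). Camera axes: x right, y down, z forward; pixel columns grow to the right and rows downward; lengths in m; the calibration is good to about 2 mm. A picture is of the moment at which its call begins. camera_info takes no time and is no camera call.
- job_done(): hands the job in, once; it reports no verdict.
The state is a dict: "t": time; "q": joint angles; "qd": joint speeds; "joint_efforts": joint torques, N m; "eef_pos": TCP position; "ee_rot": TCP orientation; "force": force on the tool from outside, world axes, zero at the start; "moment": the same for the moment, N m; "width": finger opening in m.
Only numpy, scipy, OpenCV 4.12 (cv2) and the standard library are available. Lean on these libraries where they do the work, as an engineer would, in place of code of your own. Each camera call takes 0.05 s, during which the arm holds its last target.

### The job

Take the flat, square-headed anvil out of the wooden rack and work it gently into the square socket of the black anvil stage - the socket has been left clamped at some odd angle, so press lightly and shuffle it round, without forcing it, until it drops fully home with its flange flat on the stage. Only then push the stage's latch all the way in over the flange, and let go of everything. Leave the other anvils and everything else on the bench where they are.

Things in the scene. Friction and masses are not known exactly. Their poses are not given: they have to be found in the camera images.
- flat_anvil: Anvil to fit: steel, 0.45 kg, upright in a rack hole, flange resting on the rack, yaw within 0.5 rad of the rack's. Origin under the foot's centre, z up. Round pilot 22 mm across (z 0-4 mm), square foot 23.2 mm (z 4-16), round flange 68 mm across (z 16-24), plain flat-topped square head 32 mm wide to grip (z 24-54). All square sides are parallel to its x and y.
- flat_flange (a point): Centre of the underside of the flat anvil's flange, 16 mm above its origin, same axes. Fully home this point lies on mouth.
- rack: Fixed wooden block 90 (x) by 240 (y) by 22 mm high, origin at the centre of its underside; three through holes 41 mm wide in a row at y -75, 0 and +75 mm, an anvil in each (which is where varies). Lift an anvil over 20 mm straight up to clear it. Grip across the row (fingers closing along about the rack's x) to clear the neighbours.
- stage: Fixed black stage, origin on the bench under the socket. Base 130 mm square, 22 mm high; tail 90 mm wide to y -140 mm with latch guides (58 mm high). On it a round steel insert 100 mm across, face 42 mm above the bench, with a square socket 25 mm wide, 20 mm deep in the middle. The insert is clamped and does not turn; its angle to the stage's axes is unmeasured, -0.6 to +0.6 rad.
- mouth (a point): Centre of the socket's mouth in the insert's face, 42 mm above the bench; axes as the stage's, not the socket's. The round pilot enters 4 mm at any angle; then the square foot rests on the face and drops the last 12 mm only when within about 0.08 rad and 0.9 mm of the socket. 5 N is enough to feel it; over 60 N on the face damages it, so touch down slower than 15 mm/s.
- latch (a joint): Latch, m: 0 to 0.006 at the start (open), 0.028 fully in. Slides along the stage's +y to the socket, 3 N friction, stays where left. Steel tongue 40 mm wide, 10 to 15 mm above the insert's face (2 mm over a seated flange); tip 54 mm from the socket's centre at 0, 26 mm at 0.028. Open, it leaves room for fingers on the head's sides that face about along the stage's x.
- latch_post (a point): Top of the latch's upright round post, 16 mm thick, 28 mm high, standing on the tongue: 88 mm from the socket's centre to the stage's -y at value 0, top 85 mm above the bench. Push it from its outer side towards the socket; it moves with the latch. Axes as the stage's.
- vee_anvil: Bystander: anvil of the same size in the rack whose square head has a 18 mm groove across its top. Origin under its foot.
- spot_anvil: Bystander: anvil in the rack with a thin round head 22 mm across and 30 mm high. Origin under its foot.
- test_block: Bystander: steel disc 60 mm across, 12 mm high, origin under its centre.
- coupon: Bystander: steel bar 50 x 30 x 16 mm, origin under its centre.
- oil_jar: Bystander: small amber jar 50 mm across, 70 mm high, origin under its centre.
- driver: Bystander: screwdriver lying on the bench.
- parts_tray: Bystander: grey open tray 120 x 160 x 30 mm, origin under its centre.
- loupe: Bystander: black round eyepiece 44 mm across, 35 mm high, origin under its centre.
Mind the look-alikes: they are no part of the job. Leave any pink look-alike of the stage alone. What is shaped like the flat_anvil but yellow is not meant.

How it is judged:
By the outcome, as a careful person would: the job done as asked, in the order asked, and still so for the second after the job is handed in, with the robot touching nothing.
It also fails if it takes over 72 s, if anything falls off the work surface, if the arm or the gripper's body presses on something with over 40 N, if the wrist force passes 120 N, or if a joint passes its speed limit or range.

## Working session

There is one attempt and no reset: what is moved stays moved. The work goes in short steps, Python scripts to look and compute and a tool call to move; the robot and the scene stay as the last step left them, time stands still between calls to the robot, and variables do not carry over. Pictures are saved under pics/ and viewed, and the job is handed in when it is done.

Besides the shell and the picture viewer there is one more tool, called after ">>>" by a JSON object that holds its "fn" and its "kwargs", one argument or row to a line. move_arm: Moves the arm, as the interface text tells. Its arguments: {"type":"object","properties":{"rows":{"type":"array"},"force":{"type":"number"}},"required":["rows"]}

```bash
mkdir -p pics; ls; python3 - <<'E'
from station import *
import cv2, numpy as np
np.set_printoptions(precision=4,suppress=True)
for n in("side","top"):
    f=grab_frame(n); cv2.imwrite(f"pics/{n}0.png",f)
    c=camera_info(n); print(n,c)
print(get_state())
E
```

```text
pics
side {'camera_matrix': array([[417.6255,   0.    , 251.5016],
       [  0.    , 417.6255, 187.2385],
       [  0.    ,   0.    ,   1.    ]]), 'dist': array([-0.0429,  0.    ,  0.    ,  0.    ,  0.    ]), 'world_from_camera': array([[-0.9985, -0.0026,  0.0541,  0.4508],
       [-0.049 ,  0.4699, -0.8814,  1.0508],
       [-0.0231, -0.8827, -0.4693,  0.69  ],
       [ 0.    ,  0.    ,  0.    ,  1.    ]])}
top {'camera_matrix': array([[460.6873,   0.    , 264.0618],
       [  0.    , 460.6873, 192.4683],
       [  0.    ,   0.    ,   1.    ]]), 'dist': array([-0.1313,  0.    ,  0.    ,  0.    ,  0.    ]), 'world_from_camera': array([[-0.0274, -0.9918,  0.1248,  0.3754],
       [-0.9996,  0.0276, -0.0006, -0.0294],
       [-0.0029, -0.1247, -0.9922,  1.2238],
       [ 0.    ,  0.    ,  0.    ,  1.    ]])}
{'t': 0.1, 'q': array([ 1.6151,  0.3594,  0.0112, -0.0003, -1.2241, -0.2881]), 'qd': array([-0.0005, -0.0017,  0.0019,  0.001 ,  0.0004, -0.0008]), 'joint_efforts': array([ -0.0013, -58.4164,  29.3751,   7.0155,   0.0101,  -0.0001]), 'eef_pos': array([0.1629, 0.6546, 0.2156]), 'ee_rot': array([ 3.1401, -0.0002, -0.2439]), 'force': array([ 0.3374, -0.5934, -0.8116]), 'moment': array([ 0.0211,  0.0348, -0.0066]), 'width': 0.08776206452579198}
```

View pics/side0.png

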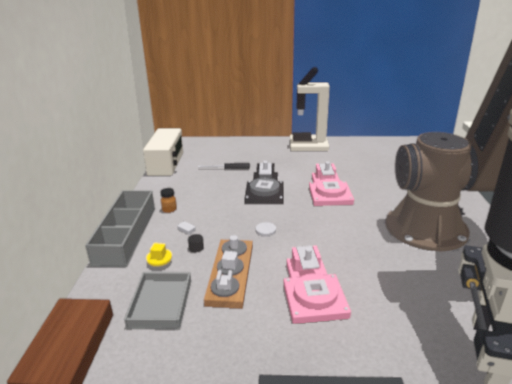

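View pics/top0.png

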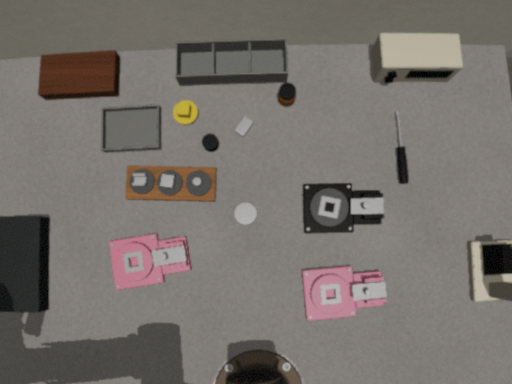

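Side view: rack at (231,270) holding the spot (234,243), the flat candidate (231,261) and the vee (225,283). The black stage is at (265,187), pink look-alikes at (330,185) and (315,285), and the yellow look-alike at (159,256). Top view: flat candidate (168,182), vee (141,180), spot (198,182), stage insert (329,207), latch post (365,206). I'll check the choice in close crops.

```bash
python3 - <<'E'
import cv2, numpy as np
s=cv2.imread("pics/side0.png");t=cv2.imread("pics/top0.png")
def crop(im,x0,y0,x1,y1,k):return cv2.resize(im[y0:y1,x0:x1],None,fx=k,fy=k,interpolation=cv2.INTER_CUBIC)
a=crop(t,120,155,220,205,8);cv2.imwrite("pics/c1.png",a)
a=crop(t,295,170,395,240,8);cv2.imwrite("pics/c2.png",a)
a=np.hstack([crop(s,200,230,260,305,6),crop(s,235,155,295,205+25,6)]);cv2.imwrite("pics/c3.png",a);print(a.shape)
E
```

```text
(450, 720, 3)
```

View pics/c1.png

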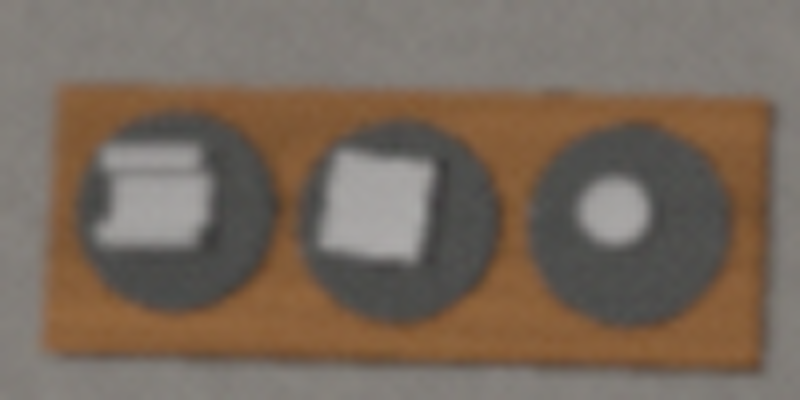

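View pics/c2.png

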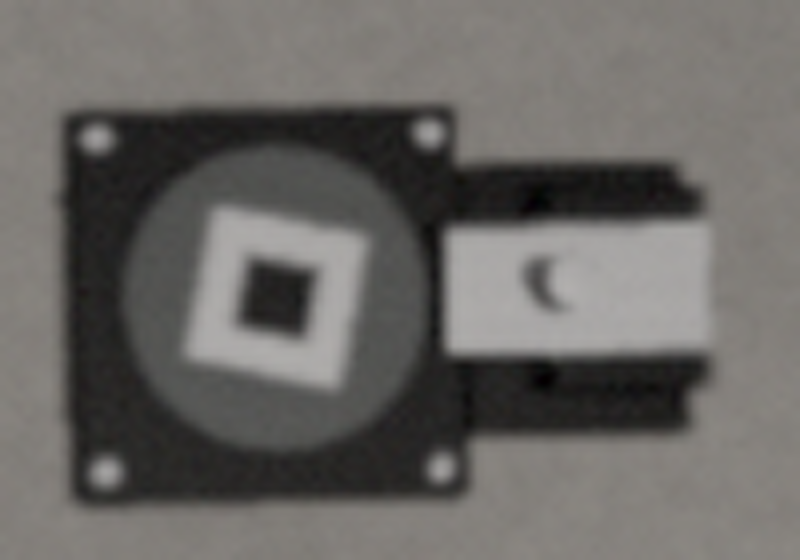

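View pics/c3.png

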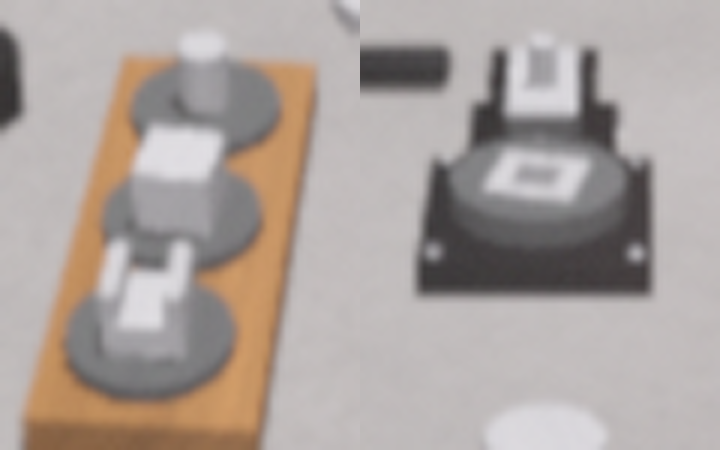

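The middle one is the flat anvil: a plain square top with no groove, and grey steel. Next I'll measure it and the stage in both views.

```bash
cat > h.py <<'E'
import cv2, numpy as np
from station import *
np.set_printoptions(precision=4,suppress=True)
def ray(n,uv):
    c=camera_info(n);K=c["camera_matrix"];d=np.array(c["dist"],float);T=np.array(c["world_from_camera"])
    p=cv2.undistortPoints(np.array(uv,float).reshape(-1,1,2),K,d).reshape(-1,2)
    r=np.c_[p,np.ones(len(p))]@T[:3,:3].T
    return T[:3,3],r/np.linalg.norm(r,axis=1,keepdims=True)
def plane(n,uv,z):
    o,r=ray(n,uv);return o+r*((z-o[2])/r[:,2])[:,None]
def tri(uv1,uv2):
    o1,r1=ray("top",uv1);o2,r2=ray("side",uv2);out=[]
    for a,b in zip(r1,r2):
        A=np.c_[a,-b];s=np.linalg.lstsq(A,o2-o1,rcond=None)[0]
        p,q=o1+a*s[0],o2+b*s[1];out.append(np.r_[(p+q)/2,np.linalg.norm(p-q)])
    return np.array(out)
def proj(n,P):
    c=camera_info(n);T=np.linalg.inv(np.array(c["world_from_camera"]))
    r,_=cv2.Rodrigues(T[:3,:3]);return cv2.projectPoints(np.array(P,float).reshape(-1,1,3),r,T[:3,3],c["camera_matrix"],np.array(c["dist"],float))[0].reshape(-1,2)
def blob(im,x0,y0,x1,y1,th,k=8):
    """bright blob containing roi's centre -> contour in image px"""
    g=cv2.cvtColor(im[y0:y1,x0:x1],cv2.COLOR_BGR2GRAY);g=cv2.resize(g,None,fx=k,fy=k,interpolation=cv2.INTER_CUBIC)
    m=(g>th).astype(np.uint8);cs,_=cv2.findContours(m,cv2.RETR_EXTERNAL,cv2.CHAIN_APPROX_NONE)
    c=max(cs,key=cv2.contourArea).reshape(-1,2).astype(float)
    return (c+.5)/k-.5+[x0,y0]
def cen(c):
    M=cv2.moments(c.astype(np.float32));return np.array([M["m10"]/M["m00"],M["m01"]/M["m00"]])
E
python3 - <<'E'
from h import *
t=cv2.imread("pics/top0.png");s=cv2.imread("pics/side0.png")
for nm,r,z in(("flat",(155,170,180,192),.060),("sq",(315,192,345,222),.042),("spot",(190,173,205,191),.06)):
    g=t[r[1]:r[3],r[0]:r[2]].mean(2)
    for th in(130,150,165):
        c=blob(t,*r,th);W=plane("top",c,z)[:,:2].astype(np.float32)
        R=cv2.minAreaRect(W);print(nm,th,cen(c),"rect",np.array(R[0]),np.array(R[1]),R[2],"cen",cen(W))
for nm,r in(("flat",(220,248,240,264)),("sq",(312-60,170,312-20,195)),):
    print(nm, s[r[1]:r[3],r[0]:r[2]].mean(2).astype(int)[::2,::2])
E
```

```text
flat 130 [166.5641 180.3269] rect [0.5602 0.2196] [0.0323 0.0322] 80.77301025390625 cen [0.5603 0.2197]
flat 150 [166.6384 180.3717] rect [0.5601 0.2196] [0.0299 0.0298] 81.17330932617188 cen [0.5601 0.2195]
flat 165 [167.7702 182.6999] rect [0.5526 0.2175] [0.0181 0.0269] 21.308055877685547 cen [0.554  0.2165]
sq 130 [329.0859 206.6939] rect [ 0.4826 -0.197 ] [0.0514 0.0513] 76.36751556396484 cen [ 0.4825 -0.1969]
sq 150 [329.0815 206.7026] rect [ 0.4825 -0.197 ] [0.0484 0.0485] 76.2330551147461 cen [ 0.4824 -0.1969]
sq 165 [329.1031 206.7941] rect [ 0.4824 -0.1971] [0.0447 0.0456] 75.89726257324219 cen [ 0.4822 -0.197 ]
spot 130 [196.34   180.9368] rect [0.5563 0.1427] [0.0206 0.0198] 89.47008514404297 cen [0.5564 0.1426]
spot 150 [196.4091 181.0161] rect [0.5561 0.1425] [0.0177 0.0162] 89.48072814941406 cen [0.5562 0.1424]
spot 165 [196.9072 182.1802] rect [0.5528 0.1413] [0.0045 0.005 ] 25.26604652404785 cen [0.5531 0.1411]
flat [[144 129 129 129 122 107 139 147 146 130]
 [145 115 136 159 148 142 136 136 132 129]
 [150 127 175 216 215 217 209 206 183 128]
 [149 154 210 221 221 22
[... 600 characters left out ...]
 193 193
  194 194]
 [144 123 126 157 191 183 177 164 164 155 145 124 104 161 183 178 190 193
  193 194]
 [126 131 140 198 212 184 191 190 201 212 196 136 131 111 130 109 182 193
  193 194]
 [131 131 178 216 197 163 162 162 201 215 170 133 133 124  72  76 179 192
  192 192]
 [128 134 187 200 200 203 201 198 212 202 139 133 133 117  69  74 179 192
  191 191]
 [111 128 131 134 142 151 158 164 173 159 131 133 117  92  69  72 179 191
  190 191]
 [ 87  96 113 122 124 126 127 128 127 122 118 106  96  86  67  71 179 191
  190 191]
 [ 82  90  93  95  98 102 103 102 102  97  98  96  89  74  65  71 176 189
  188 189]
 [ 65  78  85  91  92  95  96  95  96  94  89  81  71  67  71  74 176 187
  187 188]]
```

```bash
python3 - <<'E'
from h import *
t=cv2.imread("pics/top0.png");s=cv2.imread("pics/side0.png")
a=blob(t,155,170,180,192,135);b=blob(s,220,248,241,266,196)
print("flat",cen(a),cen(b),tri([cen(a)],[cen(b)]), "side@z60",plane("side",[cen(b)],.06))
R=cv2.minAreaRect(plane("side",b,.06)[:,:2].astype(np.float32));print(R)
a=blob(t,315,192,345,222,140);b=blob(s,250,179,282,192,152)
print("sq",cen(a),cen(b),tri([cen(a)],[cen(b)]),"side@42",plane("side",[cen(b)],.042))
R=cv2.minAreaRect(plane("side",b,.042)[:,:2].astype(np.float32));print(R)
# hole (dark) in top
inv=255-t
for th in(130,150,170):
    c=blob(inv,322,199,337,214,th);W=plane("top",c,.042)[:,:2].astype(np.float32);R=cv2.minAreaRect(W);print("hole",th,cen(c),R)
# base outline: bright-bench vs dark -> contour
g=cv2.cvtColor(t,cv2.COLOR_BGR2GRAY)
# screws
for r in((300,180,312,192),(343,180,355,190),(302,223,313,235),(345,223,356,234)):
    c=blob(t,*r,110);print("screw",cen(c),plane("top",[cen(c)],.022)[0])
# tongue + rack
c=blob(t,349,192,386,220,140);W=plane("top",c,.056)[:,:2].astype(np.float32);print("tongue",cv2.minAreaRect(W))
hsv=cv2.cvtColor(t,cv2.COLOR_BGR2HSV)
m=((hsv[...,1]>100)&(hsv[...,0]<25)).astype(np.uint8);m[:160]=0;m[210:]=0;m[:,:115]=0;m[:,225:]=0
cs,_=cv2.findContours(m,0,1);c=max(cs,key=cv2.contourArea).reshape(-1,2).astype(float);print("rack",cv2.minAreaRect(plane("top",c,.022)[:,:2].astype(np.float32)))
E
```

```text
flat [166.5769 180.332 ] [229.1864 255.254 ] [[0.5612 0.2204 0.0563 0.0008]] side@z60 [[0.561  0.2252 0.06  ]]
((0.5609116554260254, 0.22495441138744354), (0.03276457637548447, 0.03139633685350418), 76.70243072509766)
sq [329.0821 206.6972] [264.1489 183.7458] [[ 0.4835 -0.1974  0.0387  0.0017]] side@42 [[ 0.4842 -0.1912  0.042 ]]
((0.48429441452026367, -0.19199304282665253), (0.06263337284326553, 0.056600213050842285), 75.4377212524414)
hole 130 [329.1046 206.7306] ((0.48237884044647217, -0.19686849415302277), (0.024941956624388695, 0.02482724003493786), 76.62223815917969)
hole 150 [329.1052 206.7366] ((0.48233655095100403, -0.19685658812522888), (0.02280939556658268, 0.02312181331217289), 77.26174926757812)
hole 170 [329.1067 206.7432] ((0.4823501706123352, -0.19690363109111786), (0.02100263722240925, 0.02109556645154953), 77.97824096679688)
screw [303.8048 183.0553] [ 0.5487 -0.1356  0.022 ]
screw [350.2642 182.6383] [ 0.5465 -0.259   0.022 ]
screw [304.2341 231.0206] [ 0.4224 -0.132   0.022 ]
screw [352.7414 230.6345] [ 0.4195 -0.2592  0.022 ]
tongue ((0.4810446500778198, -0.2933967113494873), (0.08679874986410141, 0.03944624587893486), 89.94612121582031)
rack ((0.5593623518943787, 0.21797506511211395), (0.23920896649360657, 0.08942241221666336), 87.18289947509766)
```

Flat anvil: centre about (0.560, 0.220), yaw about -9°. Socket: about (0.4825, -0.197), angle about -13.5° in world axes, with the stage's own yaw about -1°. I'll move above the rack with the jaw axis at tool yaw -99°.

>>> {"fn": "move_arm", "kwargs": {
  "rows": [
    {"delta_pos": [3.2, -3.5, 0], "delta_rot": [0, 0, -8], "hand": 8.76},
    {"delta_pos": [3.2, -3.5, 0], "delta_rot": [0, 0, -8], "hand": 8.76},
    {"delta_pos": [3.2, -3.5, 0], "delta_rot": [0, 0, -8], "hand": 8.76},
    {"delta_pos": [3.2, -3.5, 0], "delta_rot": [0, 0, -8], "hand": 8.76},
    {"delta_pos": [3.2, -3.5, 0], "delta_rot": [0, 0, -8], "hand": 8.76},
    {"delta_pos": [3.2, -3.5, 0], "delta_rot": [0, 0, -8], "hand": 8.76},
    {"delta_pos": [3.2, -3.5, 0], "delta_rot": [0, 0, -8], "hand": 8.76},
    {"delta_pos": [3.2, -3.5, 0], "delta_rot": [0, 0, -8], "hand": 8.76},
    {"delta_pos": [3.2, -3.5, 0], "delta_rot": [0, 0, -8], "hand": 8.76},
    {"delta_pos": [3.2, -3.5, 0], "delta_rot": [0, 0, -8], "hand": 8.76}
  ]
}}

```text
t: 1.1
eef_pos: [0.4838, 0.3033, 0.2164]
ee_rot: [3.141, -0.0, -1.646]
force: [0.4, 1.0, -0.1]
width: 0.0873
```

>>> {"fn": "move_arm", "kwargs": {
  "rows": [
    {"delta_pos": [2.6, -2.8, 0], "delta_rot": [0, 0, -2.5], "hand": 8.76},
    {"delta_pos": [2.6, -2.8, 0], "delta_rot": [0, 0, -2.4], "hand": 8.76},
    {"delta_pos": [2.5, -2.8, -1.5], "delta_rot": [0, 0, 0], "hand": 8.76},
    {"delta_pos": [0, 0, -3], "delta_rot": [0, 0, 0], "hand": 8.76},
    {"delta_pos": [0, 0, -3], "delta_rot": [0, 0, 0], "hand": 8.76},
    {"delta_pos": [0, 0, -1], "delta_rot": [0, 0, 0], "hand": 8.76},
    {"delta_pos": [0, 0, 0], "delta_rot": [0, 0, 0], "hand": 8.76},
    {"delta_pos": [0, 0, 0], "delta_rot": [0, 0, 0], "hand": 8.76},
    {"delta_pos": [0, 0, 0], "delta_rot": [0, 0, 0], "hand": 8.76},
    {"delta_pos": [0, 0, 0], "delta_rot": [0, 0, 0], "hand": 8.76}
  ]
}}

```text
t: 2.1
eef_pos: [0.5605, 0.2217, 0.1329]
ee_rot: [-3.14, 0.002, -1.725]
force: [0.2, 0.3, -0.7]
width: 0.0878
```

```bash
python3 - <<'E'
from h import *
for n in("side","top"):
    f=grab_frame(n); cv2.imwrite(f"pics/{n}1.png",f)
s=get_state();print(s["t"],s["eef_pos"],s["ee_rot"],s["q"],s["force"])
a=cv2.imread("pics/side1.png")[180:330,170:300];cv2.imwrite("pics/c4.png",cv2.resize(a,None,fx=4,fy=4,interpolation=2))
E
```

```text
2.2 [0.5602 0.2215 0.1325] [-3.1404  0.0012 -1.7252] [ 0.7005  0.306  -0.2684  0.0001 -0.9948 -0.855 ] [ 0.1526 -0.6501 -1.1436]
```

View pics/c4.png

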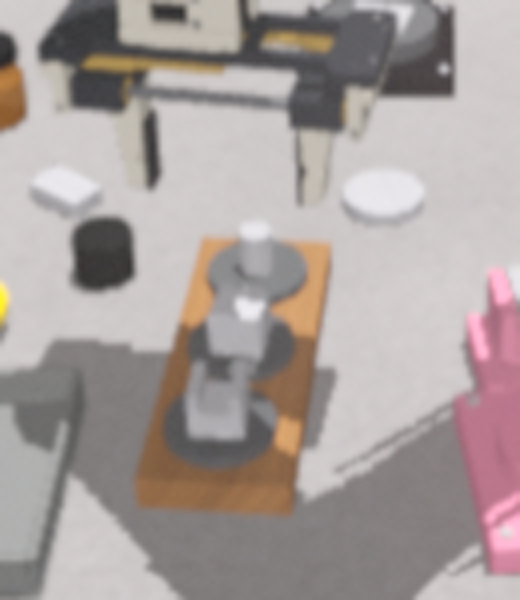

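Side crop: the fingers straddle the middle anvil's head, with its top at crop (240,305), and are clear of the loupe and the disc. Now I'll descend and close.

>>> {"fn": "move_arm", "kwargs": {
  "rows": [
    {"delta_pos": [0, 0, -2], "delta_rot": [0, 0, -0.3], "hand": 8.76},
    {"delta_pos": [0, 0, -2], "delta_rot": [0, 0, 0], "hand": 8.76},
    {"delta_pos": [0, 0, -1.5], "delta_rot": [0, 0, 0], "hand": 8.76},
    {"delta_pos": [0, 0, -1], "delta_rot": [0, 0, 0], "hand": 8.76},
    {"delta_pos": [0, 0, -0.7], "delta_rot": [0, 0, 0], "hand": 8.76},
    {"delta_pos": [0, 0, -0.4], "delta_rot": [0, 0, 0], "hand": 8.76},
    {"delta_pos": [0, 0, 0], "delta_rot": [0, 0, 0], "hand": 7},
    {"delta_pos": [0, 0, 0], "delta_rot": [0, 0, 0], "hand": 5.5},
    {"delta_pos": [0, 0, 0], "delta_rot": [0, 0, 0], "hand": 4.2},
    {"delta_pos": [0, 0, 0], "delta_rot": [0, 0, 0], "hand": 3.6}
  ],
  "force": 40
}}

```text
t: 3.2
eef_pos: [0.5602, 0.2212, 0.056]
ee_rot: [-3.141, 0.001, -1.731]
force: [-0.3, -0.2, 0.0]
width: 0.0613
```

>>> {"fn": "move_arm", "kwargs": {
  "rows": [
    {"delta_pos": [0, 0, 0], "delta_rot": [0, 0, 0], "hand": 3.0},
    {"delta_pos": [0, 0, 0], "delta_rot": [0, 0, 0], "hand": 2.5},
    {"delta_pos": [0, 0, 0], "delta_rot": [0, 0, 0], "hand": 2.5},
    {"delta_pos": [0, 0, 0], "delta_rot": [0, 0, 0], "hand": 2.5},
    {"delta_pos": [0, 0, 0], "delta_rot": [0, 0, 0], "hand": 2.5},
    {"delta_pos": [0, 0, 0.5], "delta_rot": [0, 0, 0], "hand": 2.5},
    {"delta_pos": [0, 0, 1], "delta_rot": [0, 0, 0], "hand": 2.5},
    {"delta_pos": [0, 0, 1.5], "delta_rot": [0, 0, 0], "hand": 2.5},
    {"delta_pos": [0, 0, 1.5], "delta_rot": [0, 0, 0], "hand": 2.5},
    {"delta_pos": [0, 0, 1.5], "delta_rot": [0, 0, 0], "hand": 2.5}
  ]
}}

```text
t: 4.2
eef_pos: [0.5602, 0.2211, 0.117]
ee_rot: [-3.141, 0.001, -1.731]
force: [-0.5, 0.7, 1.0]
width: 0.025
```

Opening is 25 mm, but the head is 32 mm wide, so it isn't gripped. I'll look.

```bash
python3 - <<'E'
from h import *
for n in("side","top"):
    f=grab_frame(n); cv2.imwrite(f"pics/{n}2.png",f)
s=get_state();print(s["t"],s["eef_pos"],s["width"],s["force"])
a=cv2.imread("pics/side2.png")[180:330,170:300];a=cv2.resize(a,None,fx=4,fy=4,interpolation=2)
cv2.imwrite("pics/c5.png",a)
E
```

```text
4.3 [0.5614 0.2219 0.1186] 0.025094946267582494 [ 0.8972 -0.4753 -0.5893]
```

View pics/c5.png

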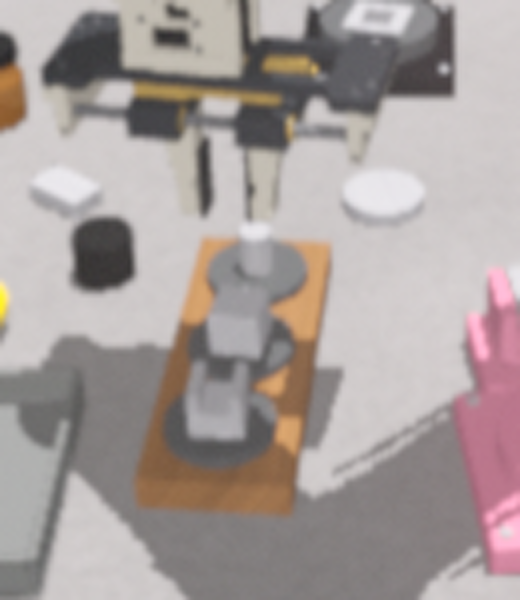

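Side crop: the anvil is still upright in its hole and the jaws closed above it, so the fingers had not finished closing when I lifted. I'll check it hasn't shifted, then repeat with a longer close.

```bash
python3 - <<'E'
from h import *
a=cv2.imread("pics/side2.png");b=cv2.imread("pics/side1.png")
x=np.hstack([i[245:275,212:252] for i in(b,a)]);cv2.imwrite("pics/c6.png",cv2.resize(x,None,fx=9,fy=9,interpolation=2))
E
```

```text
(no output)
```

View pics/c6.png

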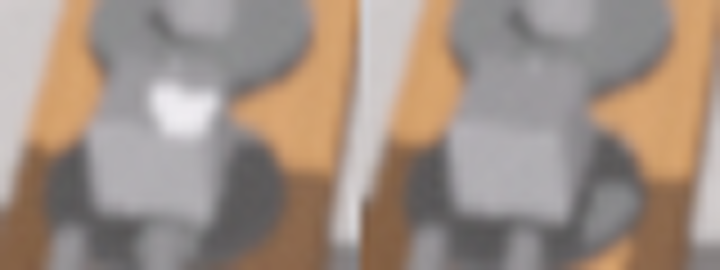

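>>> {"fn": "move_arm", "kwargs": {
  "rows": [
    {"delta_pos": [0, 0, 0], "delta_rot": [0, 0, 0], "hand": 5.5},
    {"delta_pos": [0, 0, 0], "delta_rot": [0, 0, 0], "hand": 5.5},
    {"delta_pos": [0, 0, 0], "delta_rot": [0, 0, 0], "hand": 5.5},
    {"delta_pos": [0, 0, 0], "delta_rot": [0, 0, 0], "hand": 5.5},
    {"delta_pos": [0, 0, 0], "delta_rot": [0, 0, 0], "hand": 5.5},
    {"delta_pos": [0, 0, 0], "delta_rot": [0, 0, 0], "hand": 5.5},
    {"delta_pos": [0, 0, 0], "delta_rot": [0, 0, 0], "hand": 5.5},
    {"delta_pos": [0, 0, 0], "delta_rot": [0, 0, 0], "hand": 5.5},
    {"delta_pos": [0, 0, 0], "delta_rot": [0, 0, 0], "hand": 5.5},
    {"delta_pos": [0, 0, 0], "delta_rot": [0, 0, 0], "hand": 5.5}
  ]
}}

```text
t: 5.3
eef_pos: [0.56, 0.221, 0.1155]
ee_rot: [-3.142, 0.0, -1.731]
force: [-0.6, -0.3, 0.6]
width: 0.055
```

Left and right crops match: the anvil did not move. Descend again with 55 mm opening and close fully before lifting.

>>> {"fn": "move_arm", "kwargs": {
  "rows": [
    {"delta_pos": [0, 0, -2], "delta_rot": [0, 0, 0], "hand": 5.5},
    {"delta_pos": [0, 0, -2], "delta_rot": [0, 0, 0], "hand": 5.5},
    {"delta_pos": [0, 0, -1.2], "delta_rot": [0, 0, 0], "hand": 5.5},
    {"delta_pos": [0, 0, -0.6], "delta_rot": [0, 0, 0], "hand": 5.5},
    {"delta_pos": [0, 0, -0.3], "delta_rot": [0, 0, 0], "hand": 5.5},
    {"delta_pos": [0, 0, 0], "delta_rot": [0, 0, 0], "hand": 2},
    {"delta_pos": [0, 0, 0], "delta_rot": [0, 0, 0], "hand": 2},
    {"delta_pos": [0, 0, 0], "delta_rot": [0, 0, 0], "hand": 2},
    {"delta_pos": [0, 0, 0], "delta_rot": [0, 0, 0], "hand": 2},
    {"delta_pos": [0, 0, 0], "delta_rot": [0, 0, 0], "hand": 2}
  ],
  "force": 40
}}

```text
t: 6.3
eef_pos: [0.5601, 0.2211, 0.0548]
ee_rot: [-3.141, 0.0, -1.731]
force: [0.4, -0.7, 0.6]
width: 0.0225
```

```bash
python3 - <<'E'
from h import *
f=grab_frame("side"); cv2.imwrite(f"pics/side3.png",f)
s=get_state();print(s["t"],s["eef_pos"],s["width"],s["force"])
cv2.imwrite("pics/c7.png",cv2.resize(f[180:330,170:300],None,fx=4,fy=4,interpolation=2))
E
```

```text
6.35 [0.5601 0.2211 0.0547] 0.02119227187630845 [ 0.2617  0.1056 -0.4654]
```

View pics/c7.png

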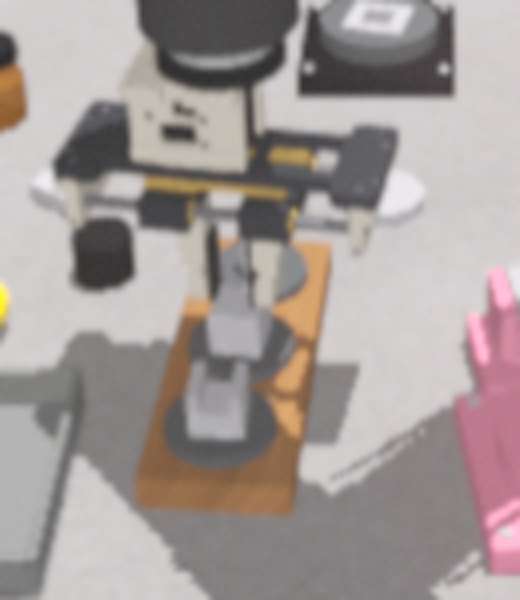

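```bash
python3 - <<'E'
from h import *
f=grab_frame("top"); cv2.imwrite(f"pics/top3.png",f)
print(proj("side",[[.5601,.2211,.033],[.5601,.2211,.055],[.5601,.2211,.10],[.56,.22,.06]]),proj("top",[[.5601,.2211,.033],[.5601,.2211,.1]]))
cv2.imwrite("pics/c8.png",cv2.resize(f[130:230,100:240],None,fx=5,fy=5,interpolation=2))
s=get_state();print(s)
E
```

```text
[[230.2199 262.9244]
 [229.7974 255.8736]
 [228.9075 240.9885]
 [229.7824 253.9805]] [[168.2005 181.9376]
 [162.6005 177.9695]]
{'t': 6.4, 'q': array([ 0.7002,  0.3891, -0.351 , -0.    , -0.8304, -0.8602]), 'qd': array([-0.0014,  0.0031, -0.0001, -0.002 , -0.0001,  0.001 ]), 'joint_efforts': array([  0.0023, -54.288 ,  23.0056,   5.4972,  -0.0358,  -0.0001]), 'eef_pos': array([0.56  , 0.2211, 0.0546]), 'ee_rot': array([-3.1414,  0.0002, -1.7308]), 'force': array([ 0.7751, -0.35  ,  0.7551]), 'moment': array([ 0.0369, -0.0673,  0.    ]), 'width': 0.02071610411907947}
```

View pics/c8.png

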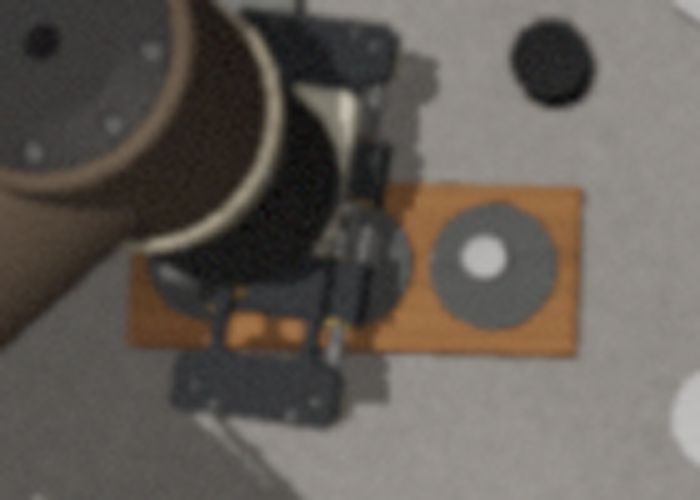

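```bash
python3 - <<'E'
from h import *
a=cv2.imread("pics/side2.png");b=cv2.imread("pics/side3.png");
x=np.hstack([i[205:285,200:260] for i in(a,b)]);cv2.imwrite("pics/c9.png",cv2.resize(x,None,fx=6,fy=6,interpolation=2))
print(proj("side",[[.5605,.2215,.0955],[.5605,.2215,.1175],[.5605,.2215,.1615]]))
print(proj("side",[[.5605,.2215,.033],[.5605,.2215,.055],[.5605,.2215,.099]]))
E
```

```text
[[228.8188 242.6002]
 [228.3705 235.1189]
 [227.4474 219.6741]]
[[230.0461 263.0225]
 [229.6217 255.9705]
 [228.748  241.4205]]
```

View pics/c9.png

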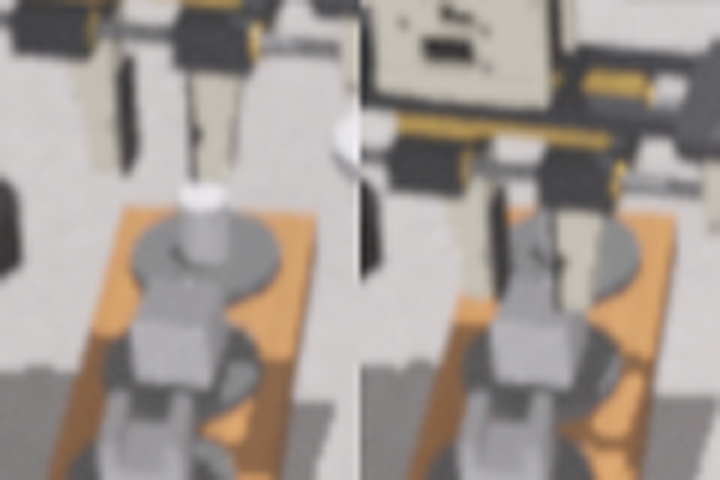

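The side view puts the fingertips near pixel row 256, where row 263 was expected. The right finger covers the back of the head's top, so the tips sit about 25 mm higher than the stated 22 mm ahead of the TCP and closed just above the head. Top view agrees in x and y. I'll open and creep down in small steps, watching the force.

>>> {"fn": "move_arm", "kwargs": {
  "rows": [
    {"delta_pos": [0, 0, 0], "delta_rot": [0, 0, 0], "hand": 5.5},
    {"delta_pos": [0, 0, 0], "delta_rot": [0, 0, 0], "hand": 5.5},
    {"delta_pos": [0, 0, 0], "delta_rot": [0, 0, 0], "hand": 5.5},
    {"delta_pos": [0, 0, 0], "delta_rot": [0, 0, 0], "hand": 5.5},
    {"delta_pos": [0, 0, 0], "delta_rot": [0, 0, 0], "hand": 5.5},
    {"delta_pos": [0, 0, 0], "delta_rot": [0, 0, 0], "hand": 5.5},
    {"delta_pos": [0, 0, -0.1], "delta_rot": [0, 0, 0], "hand": 5.5},
    {"delta_pos": [0, 0, -0.1], "delta_rot": [0, 0, 0], "hand": 5.5},
    {"delta_pos": [0, 0, -0.1], "delta_rot": [0, 0, 0], "hand": 5.5},
    {"delta_pos": [0, 0, -0.1], "delta_rot": [0, 0, 0], "hand": 5.5}
  ]
}}

```text
t: 7.4
eef_pos: [0.5599, 0.221, 0.0503]
ee_rot: [3.142, -0.0, -1.731]
force: [-0.6, -0.1, 0.7]
width: 0.0553
```

```bash
python3 - <<'E'
from h import *
b=grab_frame("side"); cv2.imwrite(f"pics/side4.png",b)
cv2.imwrite("pics/c10.png",cv2.resize(b[205:285,190:280],None,fx=7,fy=7,interpolation=2))
s=get_state();print(s["t"],s["eef_pos"],s["width"],s["force"])
E
```

```text
7.45 [0.5598 0.2209 0.0502] 0.055236301563771635 [0.1323 0.1816 0.0415]
```

View pics/c10.png

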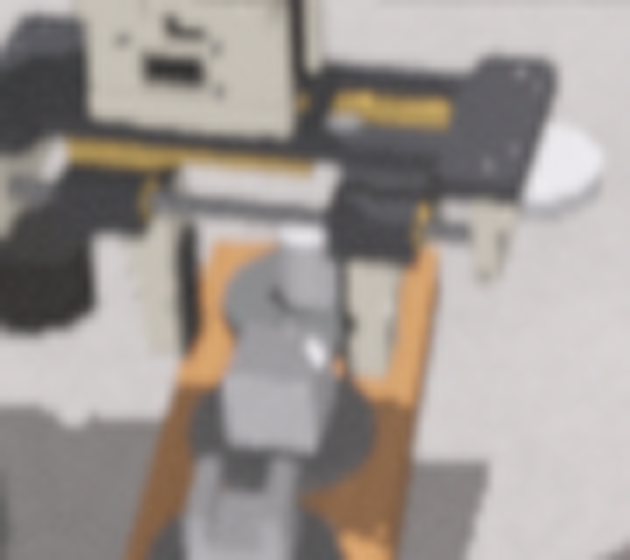

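```bash
python3 - <<'E'
from h import *
b=cv2.imread("pics/side4.png");t=grab_frame("top");cv2.imwrite("pics/top4.png",t)
c=np.array([.5599,.221,0]);d=np.array([.987,-.16,0])
yy=np.array([.16,.987,0])
def draw(im,n,x0,y0,k,P,col):
    for u in proj(n,P): cv2.circle(im,tuple(int(v) for v in ((u-[x0,y0]+.5)*k)),3,col,-1)
A=cv2.resize(b[190:290,180:290],None,fx=6,fy=6,interpolation=2)
B=cv2.resize(t[130:230,120:230],None,fx=6,fy=6,interpolation=2)
for im,n,x0,y0 in((A,"side",180,190),(B,"top",120,130)):
    for z,col in((.028,(0,0,255)),(.05,(0,255,0)),(.094,(255,0,0))):
        for s in(1,-1):
            draw(im,n,x0,y0,6,[c+d*s*.0275+yy*w+[0,0,z] for w in(-.0095,.0095)],col)
    draw(im,n,x0,y0,6,[c+d*s*.0965+yy*w+[0,0,.094] for s in(1,-1) for w in(-.039,.039)],(255,0,255))
    # head top & flange
    a=np.deg2rad(-9.2);ex=np.array([np.cos(a),np.sin(a),0]);ey=np.array([-np.sin(a),np.cos(a),0])
    draw(im,n,x0,y0,6,[np.array([.5601,.2196,.06])+ex*.016*i+ey*.016*j for i in(1,-1) for j in(1,-1)],(0,255,255))
cv2.imwrite("pics/d1.png",A);cv2.imwrite("pics/d2.png",B)
E
```

```text
(no output)
```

View pics/d1.png

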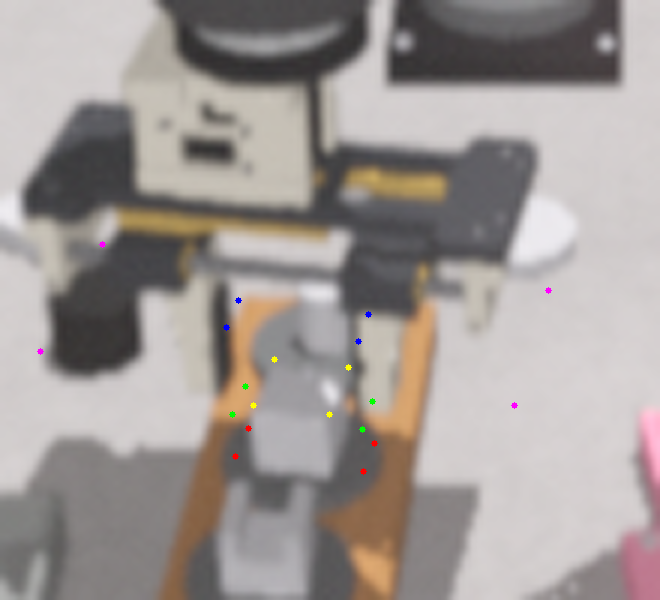

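View pics/d2.png

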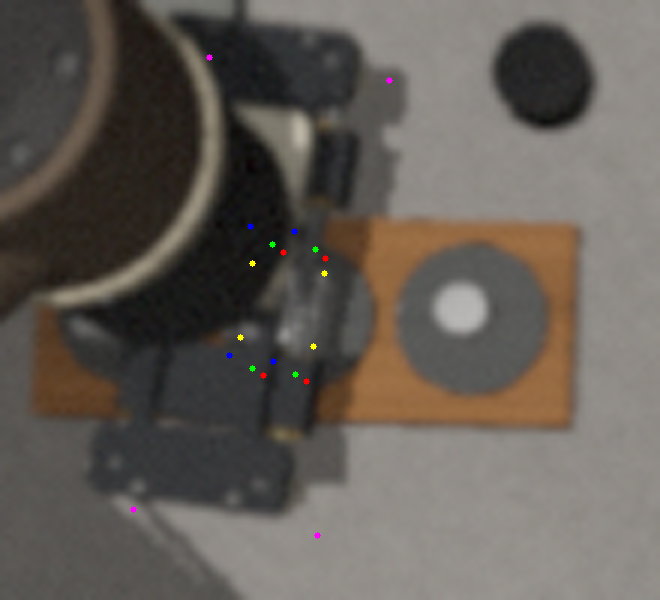

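The side view shows the tips beside the head but either too high or too far back; the top view can't show them. A cheap test is to descend 5 mm and close lightly. If it stops at 32 mm, the height is what's off.

>>> {"fn": "move_arm", "kwargs": {
  "rows": [
    {"delta_pos": [0, 0, -0.25], "delta_rot": [0, 0, 0], "hand": 5.5},
    {"delta_pos": [0, 0, -0.25], "delta_rot": [0, 0, 0], "hand": 5.5},
    {"delta_pos": [0, 0, 0], "delta_rot": [0, 0, 0], "hand": 3.0},
    {"delta_pos": [0, 0, 0], "delta_rot": [0, 0, 0], "hand": 3.0},
    {"delta_pos": [0, 0, 0], "delta_rot": [0, 0, 0], "hand": 3.0},
    {"delta_pos": [0, 0, 0], "delta_rot": [0, 0, 0], "hand": 3.0},
    {"delta_pos": [0, 0, 0], "delta_rot": [0, 0, 0], "hand": 3.0},
    {"delta_pos": [0, 0, 0], "delta_rot": [0, 0, 0], "hand": 3.0},
    {"delta_pos": [0, 0, 0], "delta_rot": [0, 0, 0], "hand": 3.0},
    {"delta_pos": [0, 0, 0], "delta_rot": [0, 0, 0], "hand": 3.0}
  ],
  "force": 5
}}

```text
t: 8.5
eef_pos: [0.5596, 0.221, 0.0455]
ee_rot: [3.141, -0.0, -1.731]
force: [-3.6, 0.8, 2.4]
width: 0.0316
```

```bash
python3 - <<'E'
from h import *
b=grab_frame("side"); cv2.imwrite(f"pics/side5.png",b)
cv2.imwrite("pics/c11.png",cv2.resize(b[205:285,190:280],None,fx=7,fy=7,interpolation=2))
s=get_state();print(s["t"],s["eef_pos"],s["width"],s["force"])
E
```

```text
8.55 [0.5597 0.221  0.0455] 0.03180894789181254 [-3.6572  0.0411  2.3001]
```

View pics/c11.png

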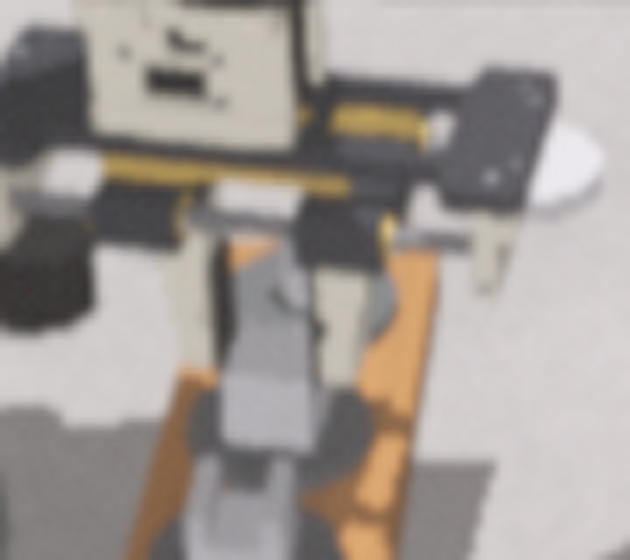

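Stopped at 31.8 mm, so the jaws are on the head and the true tip height is about 25 mm above the stated value. I'll open, go down another 14 mm slowly, and re-check.

>>> {"fn": "move_arm", "kwargs": {
  "rows": [
    {"delta_pos": [0, 0, 0], "delta_rot": [0, 0, 0], "hand": 5.0},
    {"delta_pos": [0, 0, 0], "delta_rot": [0, 0, 0], "hand": 5.0},
    {"delta_pos": [0, 0, 0], "delta_rot": [0, 0, 0], "hand": 5.0},
    {"delta_pos": [0, 0, -0.1], "delta_rot": [0, 0, 0], "hand": 5.0},
    {"delta_pos": [0, 0, -0.2], "delta_rot": [0, 0, 0], "hand": 5.0},
    {"delta_pos": [0, 0, -0.2], "delta_rot": [0, 0, 0], "hand": 5.0},
    {"delta_pos": [0, 0, -0.2], "delta_rot": [0, 0, 0], "hand": 5.0},
    {"delta_pos": [0, 0, -0.2], "delta_rot": [0, 0, 0], "hand": 5.0},
    {"delta_pos": [0, 0, -0.1], "delta_rot": [0, 0, 0], "hand": 5.0},
    {"delta_pos": [0, 0, 0], "delta_rot": [0, 0, 0], "hand": 5.0}
  ],
  "force": 40
}}

```text
t: 9.55
eef_pos: [0.5598, 0.221, 0.0352]
ee_rot: [3.141, -0.0, -1.731]
force: [-0.3, 0.1, 0.5]
width: 0.05
```

```bash
python3 - <<'E'
from h import *
b=grab_frame("side"); cv2.imwrite(f"pics/side6.png",b)
cv2.imwrite("pics/c12.png",cv2.resize(b[205:285,190:280],None,fx=7,fy=7,interpolation=2))
s=get_state();print(s["t"],s["eef_pos"],s["width"],s["force"])
E
```

```text
9.6 [0.5599 0.221  0.0354] 0.049923159834787185 [ 0.2172 -0.3199 -0.8336]
```

View pics/c12.png

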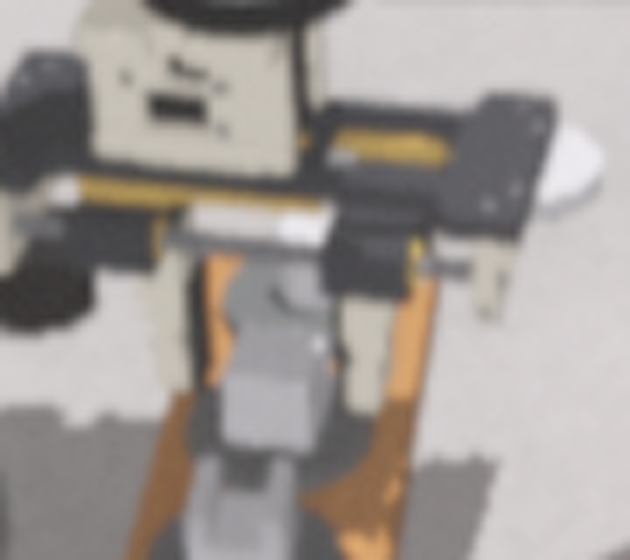

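>>> {"fn": "move_arm", "kwargs": {
  "rows": [
    {"delta_pos": [0, 0, -0.2], "delta_rot": [0, 0, 0], "hand": 5.0},
    {"delta_pos": [0, 0, -0.2], "delta_rot": [0, 0, 0], "hand": 5.0},
    {"delta_pos": [0, 0, 0], "delta_rot": [0, 0, 0], "hand": 2.5},
    {"delta_pos": [0, 0, 0], "delta_rot": [0, 0, 0], "hand": 2.5},
    {"delta_pos": [0, 0, 0], "delta_rot": [0, 0, 0], "hand": 2.5},
    {"delta_pos": [0, 0, 0], "delta_rot": [0, 0, 0], "hand": 2.5},
    {"delta_pos": [0, 0, 0], "delta_rot": [0, 0, 0], "hand": 2.5},
    {"delta_pos": [0, 0, 0], "delta_rot": [0, 0, 0], "hand": 2.5},
    {"delta_pos": [0, 0, 0], "delta_rot": [0, 0, 0], "hand": 2.5},
    {"delta_pos": [0, 0, 0], "delta_rot": [0, 0, 0], "hand": 2.5}
  ],
  "force": 40
}}

```text
t: 10.6
eef_pos: [0.5599, 0.221, 0.0315]
ee_rot: [3.142, 0.0, -1.731]
force: [-0.9, 0.2, 0.3]
width: 0.0316
```

```bash
python3 - <<'E'
from h import *
s=get_state();print(s["t"],s["eef_pos"],s["width"],s["force"])
E
```

```text
10.6 [0.5599 0.221  0.0315] 0.0316188176880712 [-0.9494  0.2074  0.2688]
```

Gripped (31.6 mm). Lift, then check that it came along.

>>> {"fn": "move_arm", "kwargs": {
  "rows": [
    {"delta_pos": [0, 0, 0.3], "delta_rot": [0, 0, 0], "hand": 2.5},
    {"delta_pos": [0, 0, 0.6], "delta_rot": [0, 0, 0], "hand": 2.5},
    {"delta_pos": [0, 0, 1.0], "delta_rot": [0, 0, 0], "hand": 2.5},
    {"delta_pos": [0, 0, 1.2], "delta_rot": [0, 0, 0], "hand": 2.5},
    {"delta_pos": [0, 0, 1.5], "delta_rot": [0, 0, 0], "hand": 2.5},
    {"delta_pos": [0, 0, 1.5], "delta_rot": [0, 0, 0], "hand": 2.5},
    {"delta_pos": [0, 0, 1.5], "delta_rot": [0, 0, 0], "hand": 2.5},
    {"delta_pos": [0, 0, 1.5], "delta_rot": [0, 0, 0], "hand": 2.5},
    {"delta_pos": [0, 0, 1.0], "delta_rot": [0, 0, 0], "hand": 2.5},
    {"delta_pos": [0, 0, 0], "delta_rot": [0, 0, 0], "hand": 2.5}
  ]
}}

```text
t: 11.6
eef_pos: [0.5609, 0.2216, 0.1348]
ee_rot: [-3.139, 0.003, -1.731]
force: [-0.8, 0.3, -3.4]
width: 0.0318
```

```bash
python3 - <<'E'
from h import *
b=grab_frame("side"); cv2.imwrite(f"pics/side7.png",b)
cv2.imwrite("pics/c13.png",cv2.resize(b[175:305,180:290],None,fx=5,fy=5,interpolation=2))
s=get_state();print(s["t"],s["eef_pos"],s["width"],s["force"])
E
```

```text
11.65 [0.5602 0.2213 0.1334] 0.03145596662977165 [-0.6766  1.2506 -4.5891]
```

View pics/c13.png

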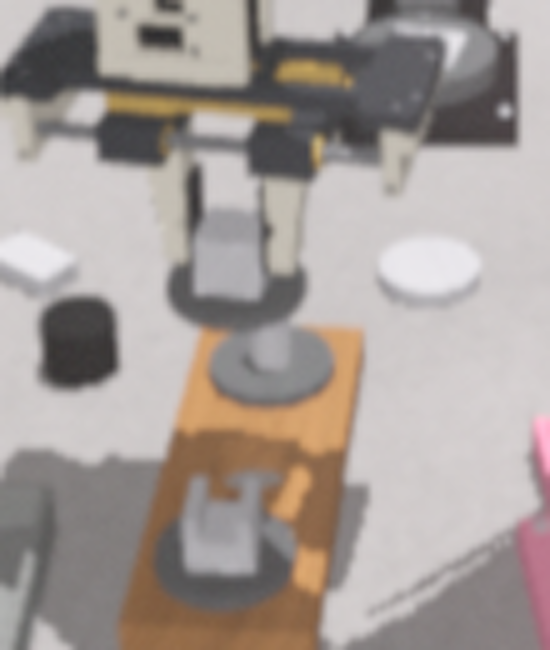

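Side crop: the flat anvil hangs level in the fingers with its flange clear, and the vee and spot are undisturbed. Measured weight is 4.5 N. I'll carry it to just short of the stage.

>>> {"fn": "move_arm", "kwargs": {
  "rows": [
    {"delta_pos": [-0.4, -2.0, 0], "delta_rot": [0, 0, -0.4], "hand": 2.5},
    {"delta_pos": [-0.7, -3.8, 0], "delta_rot": [0, 0, -0.4], "hand": 2.5},
    {"delta_pos": [-0.8, -4.4, 0], "delta_rot": [0, 0, -0.5], "hand": 2.5},
    {"delta_pos": [-0.8, -4.4, 0], "delta_rot": [0, 0, -0.5], "hand": 2.5},
    {"delta_pos": [-0.8, -4.4, 0], "delta_rot": [0, 0, -0.5], "hand": 2.5},
    {"delta_pos": [-0.8, -4.4, 0], "delta_rot": [0, 0, -0.5], "hand": 2.5},
    {"delta_pos": [-0.8, -4.4, 0], "delta_rot": [0, 0, -0.5], "hand": 2.5},
    {"delta_pos": [-0.8, -4.4, 0], "delta_rot": [0, 0, -0.5], "hand": 2.5},
    {"delta_pos": [-0.8, -4.4, 0], "delta_rot": [0, 0, -0.4], "hand": 2.5},
    {"delta_pos": [-0.7, -3.6, 0], "delta_rot": [0, 0, -0.1], "hand": 2.5}
  ]
}}

```text
t: 12.65
eef_pos: [0.4841, -0.1833, 0.1318]
ee_rot: [3.14, -0.0, -1.807]
force: [1.4, 0.2, -3.5]
width: 0.0319
```

>>> {"fn": "move_arm", "kwargs": {
  "rows": [
    {"delta_pos": [-0.3, -1.6, -0.5], "delta_rot": [0, 0, 0], "hand": 2.5},
    {"delta_pos": [0, 0, -1], "delta_rot": [0, 0, 0], "hand": 2.5},
    {"delta_pos": [0, 0, -1], "delta_rot": [0, 0, 0], "hand": 2.5},
    {"delta_pos": [0, 0, -0.5], "delta_rot": [0, 0, 0], "hand": 2.5},
    {"delta_pos": [0, 0, 0], "delta_rot": [0, 0, 0], "hand": 2.5},
    {"delta_pos": [0, 0, 0], "delta_rot": [0, 0, 0], "hand": 2.5},
    {"delta_pos": [0, 0, 0], "delta_rot": [0, 0, 0], "hand": 2.5},
    {"delta_pos": [0, 0, 0], "delta_rot": [0, 0, 0], "hand": 2.5},
    {"delta_pos": [0, 0, 0], "delta_rot": [0, 0, 0], "hand": 2.5},
    {"delta_pos": [0, 0, 0], "delta_rot": [0, 0, 0], "hand": 2.5}
  ]
}}

```text
t: 13.65
eef_pos: [0.4831, -0.1969, 0.1027]
ee_rot: [-3.141, 0.0, -1.806]
force: [-0.3, 1.3, -4.1]
width: 0.0319
```

```bash
python3 - <<'E'
from h import *
b=grab_frame("side"); cv2.imwrite(f"pics/side8.png",b)
t=grab_frame("top"); cv2.imwrite(f"pics/top8.png",t)
cv2.imwrite("pics/c14.png",cv2.resize(b[120:220,210:320],None,fx=6,fy=6,interpolation=2))
cv2.imwrite("pics/c15.png",cv2.resize(t[150:260,270:400],None,fx=5,fy=5,interpolation=2))
s=get_state();print(s["t"],s["eef_pos"],s["ee_rot"],s["q"],s["width"],s["force"])
E
```

```text
13.75 [ 0.483  -0.197   0.1026] [-3.1414  0.     -1.8059] [-0.0108  0.2146 -0.4777  0.     -0.8784 -0.2244] 0.03141202276677594 [ 0.0146 -0.31   -4.0276]
```

View pics/c14.png

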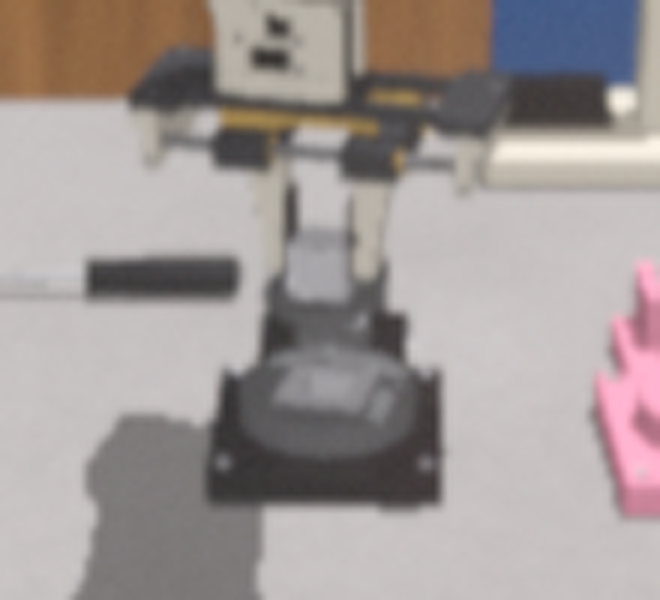

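View pics/c15.png

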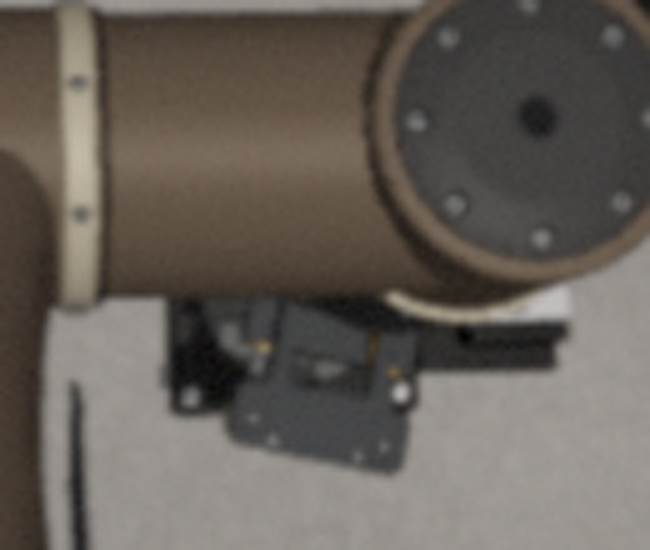

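```bash
cat > ov.py <<'E'
from h import *
def anvil(im,n,x0,y0,k,p,yaw,zf,colr=(0,255,255)):
    e=np.array([[np.cos(yaw),np.sin(yaw),0],[-np.sin(yaw),np.cos(yaw),0]])
    c=np.array([p[0],p[1],0])
    def pl(P,col):
        u=((proj(n,P)-[x0,y0]+.5)*k);cv2.polylines(im,[np.round(u*8).astype(np.int32)],True,col,1,cv2.LINE_AA,3)
    th=np.linspace(0,2*np.pi,60,endpoint=False)
    for z in(zf,zf+.008): pl([c+[.034*np.cos(a),.034*np.sin(a),z] for a in th],(0,255,0))
    for z in(zf+.008,zf+.038): pl([c+e[0]*.016*i+e[1]*.016*j+[0,0,z] for i,j in((1,1),(1,-1),(-1,-1),(-1,1))],colr)
def insert(im,n,x0,y0,k,p,z=.042):
    th=np.linspace(0,2*np.pi,80,endpoint=False)
    u=((proj(n,[[p[0]+.05*np.cos(a),p[1]+.05*np.sin(a),z] for a in th])-[x0,y0]+.5)*k);cv2.polylines(im,[np.round(u*8).astype(np.int32)],True,(255,100,255),1,cv2.LINE_AA,3)
E
python3 - <<'E'
from ov import *
b=cv2.imread("pics/side8.png");x0,y0,k=240,148,10
A=cv2.resize(b[y0:y0+55,x0:x0+50],None,fx=k,fy=k,interpolation=2);B=A.copy()
anvil(A,"side",x0,y0,k,(.4831,-.1925),np.deg2rad(-13.5),.0931)
insert(A,"side",x0,y0,k,(.4842,-.191))
cv2.imwrite("pics/d3.png",np.hstack([B[:, :400],A[:, :400]]))
E
```

```text
(no output)
```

View pics/d3.png

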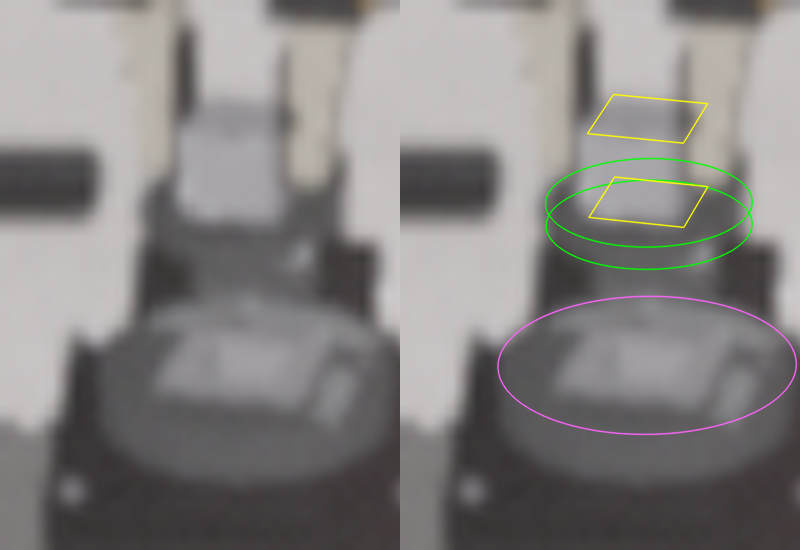

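The side view shows the anvil over the insert, roughly centred (head centre crop x≈231, insert centre ≈246). I'll go lower and compare more finely.

>>> {"fn": "move_arm", "kwargs": {
  "rows": [
    {"delta_pos": [0, 0, -1], "delta_rot": [0, 0, 0], "hand": 2.5},
    {"delta_pos": [0, 0, -1], "delta_rot": [0, 0, 0], "hand": 2.5},
    {"delta_pos": [0, 0, -0.5], "delta_rot": [0, 0, 0], "hand": 2.5},
    {"delta_pos": [0, 0, -0.3], "delta_rot": [0, 0, 0], "hand": 2.5},
    {"delta_pos": [0, 0, -0.2], "delta_rot": [0, 0, 0], "hand": 2.5},
    {"delta_pos": [0, 0, 0], "delta_rot": [0, 0, 0], "hand": 2.5},
    {"delta_pos": [0, 0, 0], "delta_rot": [0, 0, 0], "hand": 2.5},
    {"delta_pos": [0, 0, 0], "delta_rot": [0, 0, 0], "hand": 2.5},
    {"delta_pos": [0, 0, 0], "delta_rot": [0, 0, 0], "hand": 2.5},
    {"delta_pos": [0, 0, 0], "delta_rot": [0, 0, 0], "hand": 2.5}
  ]
}}

```text
t: 14.75
eef_pos: [0.4831, -0.197, 0.0727]
ee_rot: [-3.141, 0.0, -1.806]
force: [-0.2, -0.3, -3.1]
width: 0.0316
```

```bash
python3 - <<'E'
from ov import *
b=grab_frame("side");cv2.imwrite("pics/side9.png",b)
s=get_state();print(s["t"],s["eef_pos"],s["ee_rot"],s["force"],s["width"])
x0,y0,k=240,158,10
e=b[y0:y0+50,x0:x0+50].astype(np.float32);e=np.clip((e-40)*1.5,0,255).astype(np.uint8)
A=cv2.resize(e,None,fx=k,fy=k,interpolation=2)[:, :400];B=A.copy()
z=s["eef_pos"][2]-.0095
anvil(A,"side",x0,y0,k,(.4842,-.191),np.deg2rad(-13.5),z)
insert(A,"side",x0,y0,k,(.4842,-.191))
cv2.imwrite("pics/d4.png",np.hstack([B,A]))
E
```

```text
14.8 [ 0.483  -0.197   0.0726] [-3.1413  0.0001 -1.8059] [-0.584   0.4804 -3.7416] 0.03170625342259288
```

View pics/d4.png

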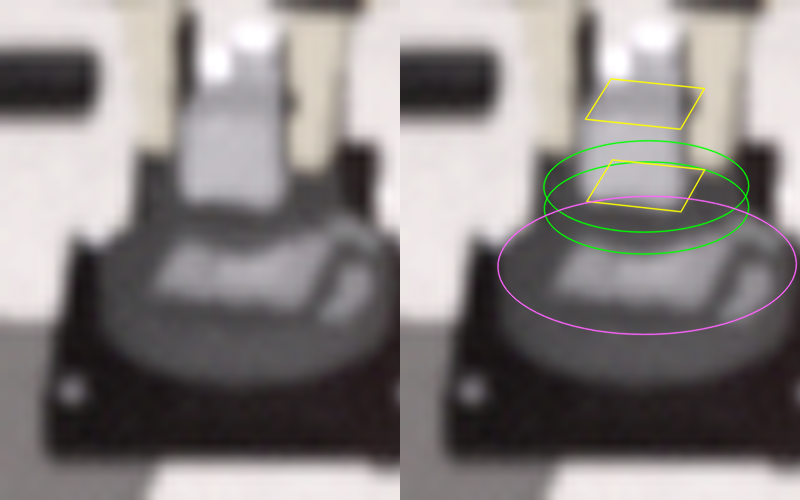

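Overlay: the head sits about 5 crop px left and 2–3 px up of centred, meaning about +1.1 mm x and -1.3 mm y. That agrees with the offset seen in the rack. I'll correct it and descend gently to where a missed pilot would first touch.

>>> {"fn": "move_arm", "kwargs": {
  "rows": [
    {"delta_pos": [-0.1, 0.13, 0], "delta_rot": [0, 0, 0], "hand": 2.5},
    {"delta_pos": [0, 0, 0], "delta_rot": [0, 0, 0], "hand": 2.5},
    {"delta_pos": [0, 0, -0.1], "delta_rot": [0, 0, 0], "hand": 2.5},
    {"delta_pos": [0, 0, -0.1], "delta_rot": [0, 0, 0], "hand": 2.5},
    {"delta_pos": [0, 0, -0.1], "delta_rot": [0, 0, 0], "hand": 2.5},
    {"delta_pos": [0, 0, -0.1], "delta_rot": [0, 0, 0], "hand": 2.5},
    {"delta_pos": [0, 0, -0.05], "delta_rot": [0, 0, 0], "hand": 2.5},
    {"delta_pos": [0, 0, -0.05], "delta_rot": [0, 0, 0], "hand": 2.5},
    {"delta_pos": [0, 0, -0.05], "delta_rot": [0, 0, 0], "hand": 2.5},
    {"delta_pos": [0, 0, -0.05], "delta_rot": [0, 0, 0], "hand": 2.5}
  ]
}}

```text
t: 15.8
eef_pos: [0.482, -0.1957, 0.0664]
ee_rot: [-3.142, 0.0, -1.806]
force: [1.2, -0.2, -3.1]
width: 0.0319
```

```bash
cat > st.py <<'E'
from h import *
s=get_state();print(s["t"],s["eef_pos"],s["ee_rot"],"F",s["force"],"M",s["moment"],s["width"])
E
python3 st.py
```

```text
15.8 [ 0.482  -0.1957  0.0664] [-3.1415  0.     -1.8058] F [ 1.1963 -0.2021 -3.0601] M [ 0.1414 -0.1095  0.0266] 0.03193431112387439
```

>>> {"fn": "move_arm", "kwargs": {
  "rows": [
    {"delta_pos": [0, 0, -0.04], "delta_rot": [0, 0, 0], "hand": 2.5},
    {"delta_pos": [0, 0, -0.04], "delta_rot": [0, 0, 0], "hand": 2.5},
    {"delta_pos": [0, 0, -0.04], "delta_rot": [0, 0, 0], "hand": 2.5},
    {"delta_pos": [0, 0, -0.04], "delta_rot": [0, 0, 0], "hand": 2.5},
    {"delta_pos": [0, 0, -0.04], "delta_rot": [0, 0, 0], "hand": 2.5},
    {"delta_pos": [0, 0, -0.04], "delta_rot": [0, 0, 0], "hand": 2.5},
    {"delta_pos": [0, 0, -0.04], "delta_rot": [0, 0, 0], "hand": 2.5},
    {"delta_pos": [0, 0, -0.04], "delta_rot": [0, 0, 0], "hand": 2.5},
    {"delta_pos": [0, 0, 0], "delta_rot": [0, 0, 0], "hand": 2.5},
    {"delta_pos": [0, 0, 0], "delta_rot": [0, 0, 0], "hand": 2.5}
  ]
}}

```text
t: 16.8
eef_pos: [0.4819, -0.1957, 0.0632]
ee_rot: [3.142, -0.0, -1.806]
force: [-0.4, 0.2, -2.6]
width: 0.0315
```

```bash
python3 st.py
```

```text
16.8 [ 0.4819 -0.1957  0.0632] [ 3.1416 -0.     -1.8059] F [-0.4107  0.25   -2.606 ] M [ 0.0563 -0.0474 -0.0081] 0.03145455330646234
```

No contact at 63.2 mm, so the pilot has entered the socket. Continue slowly.

>>> {"fn": "move_arm", "kwargs": {
  "rows": [
    {"delta_pos": [0, 0, -0.03], "delta_rot": [0, 0, 0], "hand": 2.5},
    {"delta_pos": [0, 0, -0.03], "delta_rot": [0, 0, 0], "hand": 2.5},
    {"delta_pos": [0, 0, -0.03], "delta_rot": [0, 0, 0], "hand": 2.5},
    {"delta_pos": [0, 0, -0.03], "delta_rot": [0, 0, 0], "hand": 2.5},
    {"delta_pos": [0, 0, -0.03], "delta_rot": [0, 0, 0], "hand": 2.5},
    {"delta_pos": [0, 0, -0.03], "delta_rot": [0, 0, 0], "hand": 2.5},
    {"delta_pos": [0, 0, -0.02], "delta_rot": [0, 0, 0], "hand": 2.5},
    {"delta_pos": [0, 0, 0], "delta_rot": [0, 0, 0], "hand": 2.5},
    {"delta_pos": [0, 0, 0], "delta_rot": [0, 0, 0], "hand": 2.5},
    {"delta_pos": [0, 0, 0], "delta_rot": [0, 0, 0], "hand": 2.5}
  ]
}}

```text
t: 17.8
eef_pos: [0.482, -0.1957, 0.0613]
ee_rot: [-3.142, -0.0, -1.806]
force: [-0.1, -0.1, -3.3]
width: 0.0316
```

```bash
python3 st.py
```

```text
17.8 [ 0.482  -0.1957  0.0613] [-3.1416 -0.     -1.8058] F [-0.0979 -0.0759 -3.2596] M [ 0.1039 -0.0811  0.0324] 0.03157069494931935
```

>>> {"fn": "move_arm", "kwargs": {
  "rows": [
    {"delta_pos": [0, 0, -0.04], "delta_rot": [0, 0, 0], "hand": 2.5},
    {"delta_pos": [0, 0, -0.04], "delta_rot": [0, 0, 0], "hand": 2.5},
    {"delta_pos": [0, 0, -0.04], "delta_rot": [0, 0, 0], "hand": 2.5},
    {"delta_pos": [0, 0, -0.04], "delta_rot": [0, 0, 0], "hand": 2.5},
    {"delta_pos": [0, 0, -0.04], "delta_rot": [0, 0, 0], "hand": 2.5},
    {"delta_pos": [0, 0, -0.04], "delta_rot": [0, 0, 0], "hand": 2.5},
    {"delta_pos": [0, 0, -0.04], "delta_rot": [0, 0, 0], "hand": 2.5},
    {"delta_pos": [0, 0, -0.02], "delta_rot": [0, 0, 0], "hand": 2.5},
    {"delta_pos": [0, 0, 0], "delta_rot": [0, 0, 0], "hand": 2.5},
    {"delta_pos": [0, 0, 0], "delta_rot": [0, 0, 0], "hand": 2.5}
  ]
}}

```text
t: 18.8
eef_pos: [0.482, -0.1957, 0.0583]
ee_rot: [-3.142, -0.0, -1.806]
force: [-1.1, 0.7, -2.9]
width: 0.0319
```

```bash
python3 st.py
```

```text
18.8 [ 0.482  -0.1957  0.0583] [-3.1416 -0.     -1.8059] F [-1.1085  0.6948 -2.8574] M [ 0.1452 -0.0417  0.0364] 0.03190507605543717
```

Still only the weight at 58.3 mm, below the 63.5 mm expected for the foot resting on the face. The foot looks to be going in directly.

>>> {"fn": "move_arm", "kwargs": {
  "rows": [
    {"delta_pos": [0, 0, -0.06], "delta_rot": [0, 0, 0], "hand": 2.5},
    {"delta_pos": [0, 0, -0.06], "delta_rot": [0, 0, 0], "hand": 2.5},
    {"delta_pos": [0, 0, -0.06], "delta_rot": [0, 0, 0], "hand": 2.5},
    {"delta_pos": [0, 0, -0.06], "delta_rot": [0, 0, 0], "hand": 2.5},
    {"delta_pos": [0, 0, -0.06], "delta_rot": [0, 0, 0], "hand": 2.5},
    {"delta_pos": [0, 0, -0.06], "delta_rot": [0, 0, 0], "hand": 2.5},
    {"delta_pos": [0, 0, -0.06], "delta_rot": [0, 0, 0], "hand": 2.5},
    {"delta_pos": [0, 0, -0.06], "delta_rot": [0, 0, 0], "hand": 2.5},
    {"delta_pos": [0, 0, 0], "delta_rot": [0, 0, 0], "hand": 2.5},
    {"delta_pos": [0, 0, 0], "delta_rot": [0, 0, 0], "hand": 2.5}
  ]
}}

```text
t: 19.8
eef_pos: [0.482, -0.1957, 0.0535]
ee_rot: [-3.142, 0.0, -1.806]
force: [-0.8, 0.5, -3.6]
width: 0.0318
```

```bash
python3 st.py; python3 - <<'E'
from ov import *
b=grab_frame("side");cv2.imwrite("pics/side10.png",b)
s=get_state();x0,y0,k=240,158,10
e=b[y0:y0+50,x0:x0+50].astype(np.float32);e=np.clip((e-40)*1.5,0,255).astype(np.uint8)
A=cv2.resize(e,None,fx=k,fy=k,interpolation=2)[:, :400];B=A.copy()
anvil(A,"side",x0,y0,k,(.4842,-.191),np.deg2rad(-13.5),s["eef_pos"][2]-.0095)
insert(A,"side",x0,y0,k,(.4842,-.191))
cv2.imwrite("pics/d5.png",np.hstack([B,A]))
E
```

```text
19.8 [ 0.482  -0.1957  0.0535] [-3.1416  0.     -1.8059] F [-0.822   0.526  -3.6435] M [ 0.1319 -0.0457  0.0057] 0.03180260019313176
```

View pics/d5.png

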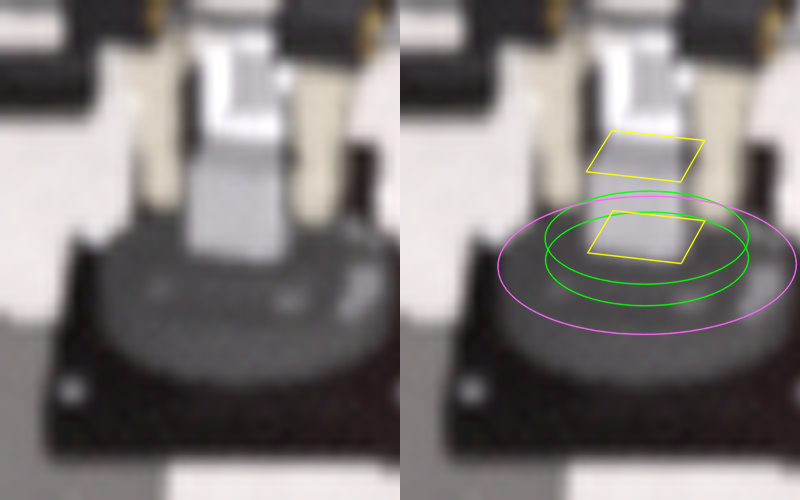

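The overlay is nearly exact: the flange is 2 mm above the face, with only corners of the white collar showing. Last 2 mm slowly.

>>> {"fn": "move_arm", "kwargs": {
  "rows": [
    {"delta_pos": [0, 0, -0.02], "delta_rot": [0, 0, 0], "hand": 2.5},
    {"delta_pos": [0, 0, -0.02], "delta_rot": [0, 0, 0], "hand": 2.5},
    {"delta_pos": [0, 0, -0.02], "delta_rot": [0, 0, 0], "hand": 2.5},
    {"delta_pos": [0, 0, -0.02], "delta_rot": [0, 0, 0], "hand": 2.5},
    {"delta_pos": [0, 0, -0.02], "delta_rot": [0, 0, 0], "hand": 2.5},
    {"delta_pos": [0, 0, -0.02], "delta_rot": [0, 0, 0], "hand": 2.5},
    {"delta_pos": [0, 0, -0.02], "delta_rot": [0, 0, 0], "hand": 2.5},
    {"delta_pos": [0, 0, -0.02], "delta_rot": [0, 0, 0], "hand": 2.5},
    {"delta_pos": [0, 0, -0.02], "delta_rot": [0, 0, 0], "hand": 2.5},
    {"delta_pos": [0, 0, -0.02], "delta_rot": [0, 0, 0], "hand": 2.5}
  ]
}}

```text
t: 20.85
eef_pos: [0.482, -0.1957, 0.0515]
ee_rot: [-3.142, -0.0, -1.806]
force: [-0.8, 1.0, -0.1]
width: 0.0318
```

```bash
python3 st.py
```

```text
20.85 [ 0.482  -0.1957  0.0515] [-3.1416 -0.     -1.8059] F [-0.7978  0.9763 -0.113 ] M [ 0.3006  0.1851 -0.0263] 0.03176115966135043
```

>>> {"fn": "move_arm", "kwargs": {
  "rows": [
    {"delta_pos": [0, 0, -0.01], "delta_rot": [0, 0, 0], "hand": 2.5},
    {"delta_pos": [0, 0, -0.01], "delta_rot": [0, 0, 0], "hand": 2.5},
    {"delta_pos": [0, 0, -0.01], "delta_rot": [0, 0, 0], "hand": 2.5},
    {"delta_pos": [0, 0, -0.01], "delta_rot": [0, 0, 0], "hand": 2.5},
    {"delta_pos": [0, 0, 0], "delta_rot": [0, 0, 0], "hand": 2.5},
    {"delta_pos": [0, 0, 0], "delta_rot": [0, 0, 0], "hand": 2.5},
    {"delta_pos": [0, 0, 0], "delta_rot": [0, 0, 0], "hand": 2.5},
    {"delta_pos": [0, 0, 0], "delta_rot": [0, 0, 0], "hand": 2.5},
    {"delta_pos": [0, 0, 0], "delta_rot": [0, 0, 0], "hand": 2.5},
    {"delta_pos": [0, 0, 0], "delta_rot": [0, 0, 0], "hand": 2.5}
  ]
}}

```text
t: 21.85
eef_pos: [0.482, -0.1957, 0.0514]
ee_rot: [-3.141, -0.0, -1.806]
force: [-2.8, 3.2, 6.0]
width: 0.0318
```

```bash
python3 st.py
```

```text
21.85 [ 0.482  -0.1957  0.0514] [-3.1415 -0.0001 -1.8057] F [-2.8458  3.2468  6.003 ] M [ 0.7949  1.0652 -0.0554] 0.03175188824777232
```

Firm contact at 51.4 mm, where 51.5 mm was predicted for fully home, with about 10 N on the face. Release and rise straight up.

>>> {"fn": "move_arm", "kwargs": {
  "rows": [
    {"delta_pos": [0, 0, 0.02], "delta_rot": [0, 0, 0], "hand": 3.3},
    {"delta_pos": [0, 0, 0], "delta_rot": [0, 0, 0], "hand": 4.5},
    {"delta_pos": [0, 0, 0], "delta_rot": [0, 0, 0], "hand": 6},
    {"delta_pos": [0, 0, 0], "delta_rot": [0, 0, 0], "hand": 6},
    {"delta_pos": [0, 0, 0], "delta_rot": [0, 0, 0], "hand": 6},
    {"delta_pos": [0, 0, 0], "delta_rot": [0, 0, 0], "hand": 6},
    {"delta_pos": [0, 0, 1], "delta_rot": [0, 0, 0], "hand": 6},
    {"delta_pos": [0, 0, 2], "delta_rot": [0, 0, 0], "hand": 6},
    {"delta_pos": [0, 0, 3], "delta_rot": [0, 0, 0], "hand": 6},
    {"delta_pos": [0, 0, 3], "delta_rot": [0, 0, 0], "hand": 6}
  ]
}}

```text
t: 22.85
eef_pos: [0.4816, -0.1957, 0.1428]
ee_rot: [3.141, -0.0, -1.806]
force: [0.7, 0.1, -1.1]
width: 0.0602
```

```bash
python3 - <<'E'
from ov import *
b=grab_frame("side");cv2.imwrite("pics/side11.png",b)
s=get_state();print(s["t"],s["eef_pos"],s["width"],s["force"]);x0,y0,k=240,153,10
e=b[y0:y0+50,x0:x0+50].astype(np.float32);e=np.clip((e-40)*1.5,0,255).astype(np.uint8)
A=cv2.resize(e,None,fx=k,fy=k,interpolation=2)[:, :400];B=A.copy()
anvil(A,"side",x0,y0,k,(.4842,-.191),np.deg2rad(-13.5),.042)
insert(A,"side",x0,y0,k,(.4842,-.191))
cv2.imwrite("pics/d6.png",np.hstack([B,A]))
E
```

```text
22.9 [ 0.4846 -0.1964  0.1482] 0.05995021513627457 [ 2.5148 -0.5931  5.2112]
```

View pics/d6.png

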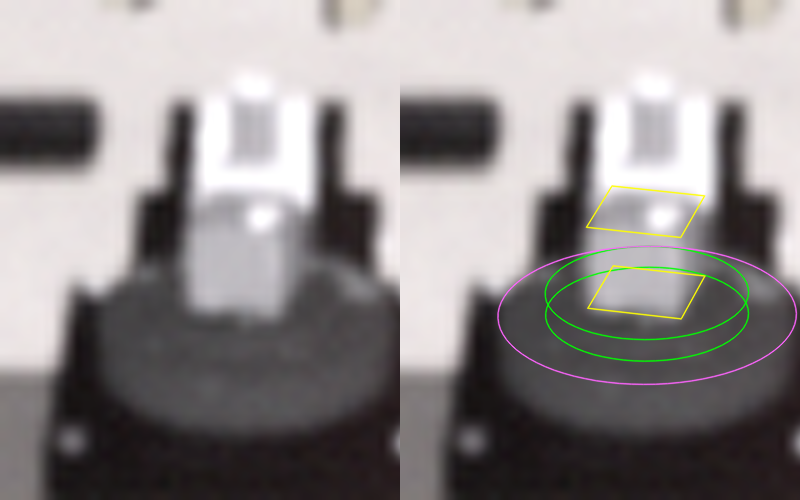

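Seated: the overlay for flange on face at z=42 mm matches and the collar is hidden. Next, locate the latch post at side crop (254,85), i.e. pixel about (265.4,161).

```bash
python3 - <<'E'
from h import *
t=cv2.imread("pics/top0.png");s=cv2.imread("pics/side11.png")
A=cv2.resize(t[190:222,345:390],None,fx=10,fy=10,interpolation=2)
B=cv2.resize(s[150:182,245:290],None,fx=10,fy=10,interpolation=2)
B=np.clip((B.astype(float)-120)*1.6,0,255).astype(np.uint8);A=np.clip((A.astype(float)-20)*1.2,0,255).astype(np.uint8)
for im,n,x0,y0,o in((A,"top",345,190,(.4825,-.197)),(B,"side",245,150,(.4842,-.191))):
  for v,col in((0,(0,0,255)),(.006,(0,255,0))):
    th=np.linspace(0,2*np.pi,40,endpoint=False);c=np.array(o)+(.088-v)*np.array([-.0157,-1])
    for z in(.085,.057):
        u=(proj(n,[[c[0]+.008*np.cos(a),c[1]+.008*np.sin(a),z] for a in th])-[x0,y0]+.5)*10
        cv2.polylines(im,[np.round(u*8).astype(np.int32)],True,col,1,cv2.LINE_AA,3)
cv2.imwrite("pics/d7.png",np.hstack([A[:,:400],B[:,:400]]))
E
```

```text
(no output)
```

View pics/d7.png

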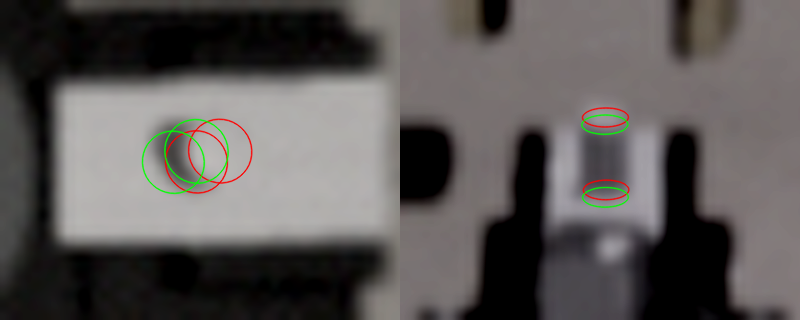

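Post: the top-view crescent fits a latch value of about 0.003, which puts the post near (0.481, -0.282). Move behind it, close the fingers, and square the tool to the stage.

>>> {"fn": "move_arm", "kwargs": {
  "rows": [
    {"delta_pos": [0, -1.5, 0], "delta_rot": [0, 0, 2], "hand": 4},
    {"delta_pos": [-0.1, -2, 0], "delta_rot": [0, 0, 3], "hand": 2},
    {"delta_pos": [0, -2.5, 0], "delta_rot": [0, 0, 3], "hand": 0},
    {"delta_pos": [0, -2.5, 0], "delta_rot": [0, 0, 3], "hand": 0},
    {"delta_pos": [0, -2.2, 0], "delta_rot": [0, 0, 1.5], "hand": 0},
    {"delta_pos": [0, -1.5, 0], "delta_rot": [0, 0, 0], "hand": 0},
    {"delta_pos": [0, 0, -1], "delta_rot": [0, 0, 0], "hand": 0},
    {"delta_pos": [0, 0, -1], "delta_rot": [0, 0, 0], "hand": 0},
    {"delta_pos": [0, 0, -0.5], "delta_rot": [0, 0, 0], "hand": 0},
    {"delta_pos": [0, 0, 0], "delta_rot": [0, 0, 0], "hand": 0}
  ]
}}

```text
t: 23.9
eef_pos: [0.4803, -0.3168, 0.1151]
ee_rot: [3.139, 0.001, -1.587]
force: [0.7, 0.2, -0.7]
width: 0.0
```

```bash
python3 st.py; python3 - <<'E'
from ov import *
b=grab_frame("side");cv2.imwrite("pics/side12.png",b);t=grab_frame("top");cv2.imwrite("pics/top12.png",t)
A=cv2.resize(b[100:210,210:320],None,fx=5,fy=5,interpolation=2);B=cv2.resize(t[150:260,290:420],None,fx=5,fy=5,interpolation=2)
cv2.imwrite("pics/d8.png",A);cv2.imwrite("pics/d9.png",B)
E
```

```text
23.9 [ 0.4803 -0.3168  0.1151] [ 3.1395  0.0007 -1.5872] F [ 0.7449  0.2038 -0.7182] M [ 0.0926 -0.0536  0.0145] 2.7179179980709053e-06
```

View pics/d8.png

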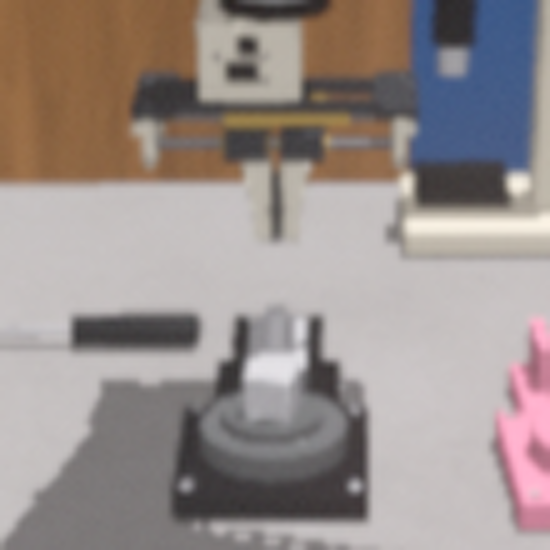

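View pics/d9.png

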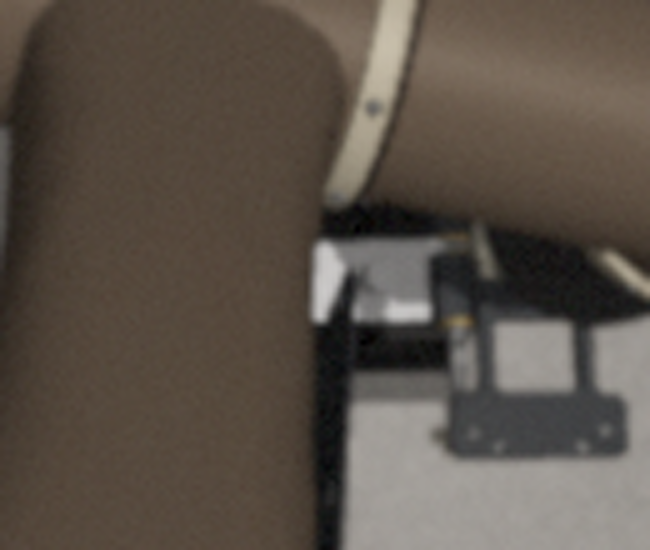

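```bash
python3 - <<'E'
from h import *
for z in(.09,.1,.11,.115,.12,.13): print(z,proj("side",[[.4803,-.3168,z]]),proj("top",[[.4803,-.3168,z]]))
E
```

```text
0.09 [[265.9062 155.516 ]] [[379.5015 204.3116]]
0.1 [[265.8861 152.9334]] [[380.4885 203.9091]]
0.11 [[265.8658 150.3347]] [[381.4925 203.4995]]
0.115 [[265.8556 149.0293]] [[382.0011 203.292 ]]
0.12 [[265.8454 147.7199]] [[382.5141 203.0827]]
0.13 [[265.8248 145.0888]] [[383.5535 202.6585]]
```

Tip height checks out: visually about z 0.12, i.e. TCP +5 mm. Descend to TCP z≈0.063.

>>> {"fn": "move_arm", "kwargs": {
  "rows": [
    {"delta_pos": [0, 0, -1], "delta_rot": [0, 0, 0], "hand": 0},
    {"delta_pos": [0, 0, -1.2], "delta_rot": [0, 0, 0], "hand": 0},
    {"delta_pos": [0, 0, -1.2], "delta_rot": [0, 0, 0], "hand": 0},
    {"delta_pos": [0, 0, -0.8], "delta_rot": [0, 0, 0], "hand": 0},
    {"delta_pos": [0, 0, -0.6], "delta_rot": [0, 0, 0], "hand": 0},
    {"delta_pos": [0, 0, -0.4], "delta_rot": [0, 0, 0], "hand": 0},
    {"delta_pos": [0, 0, 0], "delta_rot": [0, 0, 0], "hand": 0},
    {"delta_pos": [0, 0.2, 0], "delta_rot": [0, 0, 0], "hand": 0},
    {"delta_pos": [0, 0.2, 0], "delta_rot": [0, 0, 0], "hand": 0},
    {"delta_pos": [0, 0.2, 0], "delta_rot": [0, 0, 0], "hand": 0}
  ]
}}

```text
t: 25.0
eef_pos: [0.4812, -0.3116, 0.0647]
ee_rot: [-3.141, -0.0, -1.588]
force: [1.0, 0.4, -0.0]
width: 0.0004
```

```bash
python3 st.py; python3 - <<'E'
from ov import *
b=grab_frame("side");cv2.imwrite("pics/side13.png",b)
A=cv2.resize(b[120:200,220:310],None,fx=7,fy=7,interpolation=2)
cv2.imwrite("pics/d10.png",A)
E
```

```text
25.0 [ 0.4812 -0.3116  0.0647] [-3.1409 -0.0002 -1.5877] F [ 0.9891  0.4429 -0.0302] M [ 0.0688 -0.055  -0.0082] 0.0004376228131282647
```

View pics/d10.png

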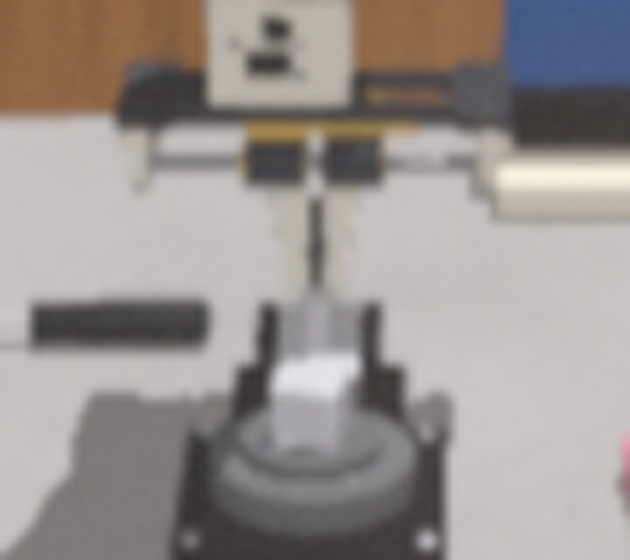

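The closed fingers are lined up behind the post (crop 315,290). Push along +y.

>>> {"fn": "move_arm", "kwargs": {
  "rows": [
    {"delta_pos": [0, 0.3, 0], "delta_rot": [0, 0, 0], "hand": 0},
    {"delta_pos": [0, 0.3, 0], "delta_rot": [0, 0, 0], "hand": 0},
    {"delta_pos": [0.01, 0.3, 0], "delta_rot": [0, 0, 0], "hand": 0},
    {"delta_pos": [0, 0.3, 0], "delta_rot": [0, 0, 0], "hand": 0},
    {"delta_pos": [0.01, 0.3, 0], "delta_rot": [0, 0, 0], "hand": 0},
    {"delta_pos": [0, 0.3, 0], "delta_rot": [0, 0, 0], "hand": 0},
    {"delta_pos": [0.01, 0.3, 0], "delta_rot": [0, 0, 0], "hand": 0},
    {"delta_pos": [0, 0.3, 0], "delta_rot": [0, 0, 0], "hand": 0},
    {"delta_pos": [0.01, 0.3, 0], "delta_rot": [0, 0, 0], "hand": 0},
    {"delta_pos": [0, 0.2, 0], "delta_rot": [0, 0, 0], "hand": 0}
  ]
}}

```text
t: 26.05
eef_pos: [0.4814, -0.2824, 0.0643]
ee_rot: [-3.142, -0.0, -1.588]
force: [-1.0, -2.6, 0.3]
width: 0.0003
```

```bash
python3 st.py
```

```text
26.05 [ 0.4814 -0.2824  0.0643] [-3.1415 -0.0001 -1.5876] F [-0.9725 -2.5995  0.3107] M [-1.0754 -0.0292  0.0376] 0.000313986942026997
```

Friction of about 3 N is felt, so the latch is sliding. Continue in small steps until the stop.

>>> {"fn": "move_arm", "kwargs": {
  "rows": [
    {"delta_pos": [0, 0.1, 0], "delta_rot": [0, 0, 0], "hand": 0},
    {"delta_pos": [0, 0.1, 0], "delta_rot": [0, 0, 0], "hand": 0},
    {"delta_pos": [0.01, 0.1, 0], "delta_rot": [0, 0, 0], "hand": 0},
    {"delta_pos": [0, 0.05, 0], "delta_rot": [0, 0, 0], "hand": 0},
    {"delta_pos": [0, 0.05, 0], "delta_rot": [0, 0, 0], "hand": 0},
    {"delta_pos": [0, 0.05, 0], "delta_rot": [0, 0, 0], "hand": 0},
    {"delta_pos": [0, 0.05, 0], "delta_rot": [0, 0, 0], "hand": 0},
    {"delta_pos": [0, 0.05, 0], "delta_rot": [0, 0, 0], "hand": 0},
    {"delta_pos": [0, 0.05, 0], "delta_rot": [0, 0, 0], "hand": 0},
    {"delta_pos": [0, 0, 0], "delta_rot": [0, 0, 0], "hand": 0}
  ]
}}

```text
t: 27.05
eef_pos: [0.4814, -0.2766, 0.0643]
ee_rot: [-3.142, 0.0, -1.588]
force: [-0.3, -3.1, 0.8]
width: 0.0004
```

```bash
python3 st.py
```

```text
27.05 [ 0.4814 -0.2766  0.0643] [-3.1416  0.     -1.5877] F [-0.3215 -3.1074  0.8398] M [-0.9754  0.0167  0.0303] 0.0004400044965020144
```

>>> {"fn": "move_arm", "kwargs": {
  "rows": [
    {"delta_pos": [0, 0.01, 0], "delta_rot": [0, 0, 0], "hand": 0},
    {"delta_pos": [0, 0.01, 0], "delta_rot": [0, 0, 0], "hand": 0},
    {"delta_pos": [0, 0.01, 0], "delta_rot": [0, 0, 0], "hand": 0},
    {"delta_pos": [0, 0.01, 0], "delta_rot": [0, 0, 0], "hand": 0},
    {"delta_pos": [0, 0.01, 0], "delta_rot": [0, 0, 0], "hand": 0},
    {"delta_pos": [0, 0.01, 0], "delta_rot": [0, 0, 0], "hand": 0},
    {"delta_pos": [0, 0.01, 0], "delta_rot": [0, 0, 0], "hand": 0},
    {"delta_pos": [0, 0.01, 0], "delta_rot": [0, 0, 0], "hand": 0},
    {"delta_pos": [0, 0.01, 0], "delta_rot": [0, 0, 0], "hand": 0},
    {"delta_pos": [0, 0.01, 0], "delta_rot": [0, 0, 0], "hand": 0}
  ]
}}

```text
t: 28.05
eef_pos: [0.4815, -0.2757, 0.0643]
ee_rot: [3.142, 0.0, -1.588]
force: [0.1, -3.2, -0.5]
width: 0.0006
```

```bash
python3 st.py
```

```text
28.05 [ 0.4815 -0.2757  0.0643] [ 3.1416  0.     -1.5877] F [ 0.1022 -3.2248 -0.5383] M [-1.0292  0.0089  0.0255] 0.0006275550798506132
```

>>> {"fn": "move_arm", "kwargs": {
  "rows": [
    {"delta_pos": [0, 0.01, 0], "delta_rot": [0, 0, 0], "hand": 0},
    {"delta_pos": [0, 0.01, 0], "delta_rot": [0, 0, 0], "hand": 0},
    {"delta_pos": [0, 0.01, 0], "delta_rot": [0, 0, 0], "hand": 0},
    {"delta_pos": [0, 0.01, 0], "delta_rot": [0, 0, 0], "hand": 0},
    {"delta_pos": [0, 0.01, 0], "delta_rot": [0, 0, 0], "hand": 0},
    {"delta_pos": [0, 0.01, 0], "delta_rot": [0, 0, 0], "hand": 0},
    {"delta_pos": [0, 0.01, 0], "delta_rot": [0, 0, 0], "hand": 0},
    {"delta_pos": [0, 0.01, 0], "delta_rot": [0, 0, 0], "hand": 0},
    {"delta_pos": [0, 0.01, 0], "delta_rot": [0, 0, 0], "hand": 0},
    {"delta_pos": [0, 0.01, 0], "delta_rot": [0, 0, 0], "hand": 0}
  ]
}}

```text
t: 29.05
eef_pos: [0.4814, -0.2747, 0.0642]
ee_rot: [3.142, -0.0, -1.588]
force: [0.1, -3.3, -0.8]
width: 0.0004
```

```bash
python3 st.py; python3 - <<'E'
from ov import *
b=grab_frame("side");cv2.imwrite("pics/side14.png",b)
A=cv2.resize(b[150:200,240:290],None,fx=10,fy=10,interpolation=2);B=A.copy()
x0,y0=240,150;o=np.array([.4842,-.191]);d=np.array([-.0157,-1]);px=np.array([1,-.0157])
for v,col in((.024,(0,0,255)),(.028,(0,255,0))):
    P=[np.r_[o+d*(.054-v)+px*w,.057] for w in(-.02,.02)]
    u=(proj("side",P)-[x0,y0]+.5)*10;cv2.polylines(B,[np.round(u*8).astype(np.int32)],False,col,1,cv2.LINE_AA,3)
cv2.imwrite("pics/d11.png",np.hstack([A[:,:400],B[:,:400]]))
E
```

```text
29.05 [ 0.4814 -0.2747  0.0642] [ 3.1416 -0.     -1.5877] F [ 0.1046 -3.3408 -0.7611] M [-1.0286  0.039  -0.0198] 0.0003800985770016086
```

View pics/d11.png

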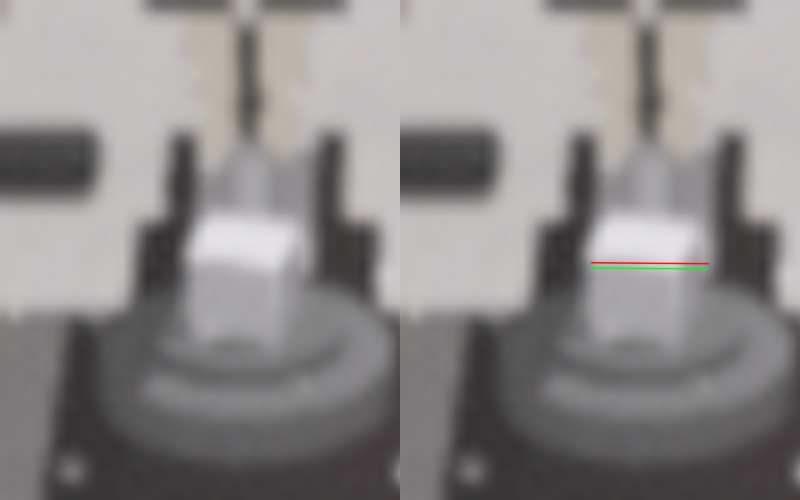

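Friction only, no stop yet. Continue.

>>> {"fn": "move_arm", "kwargs": {
  "rows": [
    {"delta_pos": [0, 0.015, 0], "delta_rot": [0, 0, 0], "hand": 0},
    {"delta_pos": [0, 0.015, 0], "delta_rot": [0, 0, 0], "hand": 0},
    {"delta_pos": [0, 0.015, 0], "delta_rot": [0, 0, 0], "hand": 0},
    {"delta_pos": [0, 0.015, 0], "delta_rot": [0, 0, 0], "hand": 0},
    {"delta_pos": [0, 0.015, 0], "delta_rot": [0, 0, 0], "hand": 0},
    {"delta_pos": [0, 0.015, 0], "delta_rot": [0, 0, 0], "hand": 0},
    {"delta_pos": [0, 0.01, 0], "delta_rot": [0, 0, 0], "hand": 0},
    {"delta_pos": [0, 0.0, 0], "delta_rot": [0, 0, 0], "hand": 0},
    {"delta_pos": [0, 0.0, 0], "delta_rot": [0, 0, 0], "hand": 0},
    {"delta_pos": [0, 0.0, 0], "delta_rot": [0, 0, 0], "hand": 0}
  ]
}}

```text
t: 30.1
eef_pos: [0.4815, -0.2737, 0.0643]
ee_rot: [-3.142, -0.0, -1.588]
force: [-0.0, -4.4, -0.2]
width: 0.0004
```

```bash
python3 st.py
```

```text
30.1 [ 0.4815 -0.2737  0.0643] [-3.1415 -0.     -1.5877] F [-0.0199 -4.3522 -0.1887] M [-1.1727 -0.0381 -0.0225] 0.00044955257209060165
```

Force is beginning to rise (4.4 N). A few more tenths of a millimetre.

>>> {"fn": "move_arm", "kwargs": {
  "rows": [
    {"delta_pos": [0, 0.01, 0], "delta_rot": [0, 0, 0], "hand": 0},
    {"delta_pos": [0, 0.01, 0], "delta_rot": [0, 0, 0], "hand": 0},
    {"delta_pos": [0, 0.01, 0], "delta_rot": [0, 0, 0], "hand": 0},
    {"delta_pos": [0, 0.01, 0], "delta_rot": [0, 0, 0], "hand": 0},
    {"delta_pos": [0, 0.01, 0], "delta_rot": [0, 0, 0], "hand": 0},
    {"delta_pos": [0, 0, 0], "delta_rot": [0, 0, 0], "hand": 0},
    {"delta_pos": [0, 0, 0], "delta_rot": [0, 0, 0], "hand": 0},
    {"delta_pos": [0, 0.0, 0], "delta_rot": [0, 0, 0], "hand": 0},
    {"delta_pos": [0, 0.0, 0], "delta_rot": [0, 0, 0], "hand": 0},
    {"delta_pos": [0, 0.0, 0], "delta_rot": [0, 0, 0], "hand": 0}
  ]
}}

```text
t: 31.1
eef_pos: [0.4815, -0.2735, 0.0643]
ee_rot: [-3.142, -0.0, -1.588]
force: [-0.1, -4.9, -0.5]
width: 0.0004
```

```bash
python3 st.py
```

```text
31.1 [ 0.4815 -0.2735  0.0643] [-3.1415 -0.0004 -1.5877] F [-0.0691 -4.8934 -0.5219] M [-1.9821  0.0474 -0.0281] 0.0003686770220329305
```

>>> {"fn": "move_arm", "kwargs": {
  "rows": [
    {"delta_pos": [0, 0.02, 0], "delta_rot": [0, 0, 0], "hand": 0},
    {"delta_pos": [0, 0.01, 0], "delta_rot": [0, 0, 0], "hand": 0},
    {"delta_pos": [0, 0.01, 0], "delta_rot": [0, 0, 0], "hand": 0},
    {"delta_pos": [0, 0.01, 0], "delta_rot": [0, 0, 0], "hand": 0},
    {"delta_pos": [0, 0.01, 0], "delta_rot": [0, 0, 0], "hand": 0},
    {"delta_pos": [0, 0, 0], "delta_rot": [0, 0, 0], "hand": 0},
    {"delta_pos": [0, 0, 0], "delta_rot": [0, 0, 0], "hand": 0},
    {"delta_pos": [0, 0.0, 0], "delta_rot": [0, 0, 0], "hand": 0},
    {"delta_pos": [0, 0.0, 0], "delta_rot": [0, 0, 0], "hand": 0},
    {"delta_pos": [0, 0.0, 0], "delta_rot": [0, 0, 0], "hand": 0}
  ]
}}

```text
t: 32.1
eef_pos: [0.4815, -0.2734, 0.0644]
ee_rot: [-3.142, -0.001, -1.588]
force: [0.5, -10.2, -1.0]
width: 0.0008
```

```bash
python3 st.py
```

```text
32.1 [ 0.4815 -0.2734  0.0644] [-3.1415 -0.001  -1.5876] F [  0.4875 -10.2022  -0.9563] M [-3.2195  0.0198  0.0203] 0.0008020724736559379
```

Firm stop: 10 N with no movement at TCP y=-0.2734, close to the predicted end (-0.2745). Back away and rise clear.

>>> {"fn": "move_arm", "kwargs": {
  "rows": [
    {"delta_pos": [0, -0.3, 0], "delta_rot": [0, 0, 0], "hand": 0},
    {"delta_pos": [0, -1, 0], "delta_rot": [0, 0, 0], "hand": 0},
    {"delta_pos": [0, -1.2, 0], "delta_rot": [0, 0, 0], "hand": 0},
    {"delta_pos": [0, -0.5, 0], "delta_rot": [0, 0, 0], "hand": 0},
    {"delta_pos": [0, 0, 1], "delta_rot": [0, 0, 0], "hand": 0},
    {"delta_pos": [0, 0, 2], "delta_rot": [0, 0, 0], "hand": 0},
    {"delta_pos": [0, 0, 3], "delta_rot": [0, 0, 0], "hand": 0},
    {"delta_pos": [0, 0, 3], "delta_rot": [0, 0, 0], "hand": 0},
    {"delta_pos": [0, 0, 3], "delta_rot": [0, 0, 0], "hand": 0},
    {"delta_pos": [0, 0, 1], "delta_rot": [0, 0, 0], "hand": 0}
  ]
}}

```text
t: 33.1
eef_pos: [0.4829, -0.3032, 0.1986]
ee_rot: [-3.136, -0.002, -1.587]
force: [-0.0, 0.2, -0.1]
width: 0.0002
```

>>> {"fn": "move_arm", "kwargs": {
  "rows": [
    {"delta_pos": [-1, 3, 1], "delta_rot": [0, 0, 0], "hand": 0},
    {"delta_pos": [-1, 4.5, 1], "delta_rot": [0, 0, 0], "hand": 0},
    {"delta_pos": [-1, 4.5, 1], "delta_rot": [0, 0, 0], "hand": 0},
    {"delta_pos": [-1, 4.5, 0], "delta_rot": [0, 0, 0], "hand": 0},
    {"delta_pos": [0, 4.5, 0], "delta_rot": [0, 0, 0], "hand": 0},
    {"delta_pos": [0, 4.5, 0], "delta_rot": [0, 0, 0], "hand": 0},
    {"delta_pos": [0, 4.5, 0], "delta_rot": [0, 0, 0], "hand": 0},
    {"delta_pos": [0, 4.5, 0], "delta_rot": [0, 0, 0], "hand": 0},
    {"delta_pos": [0, 3, 0], "delta_rot": [0, 0, 0], "hand": 0},
    {"delta_pos": [0, 0, 0], "delta_rot": [0, 0, 0], "hand": 0}
  ]
}}

```text
t: 34.1
eef_pos: [0.4413, 0.0754, 0.2245]
ee_rot: [-3.141, 0.001, -1.584]
force: [-0.5, -1.2, 0.2]
width: 0.0007
```

```bash
python3 st.py; python3 - <<'E'
from ov import *
b=grab_frame("side");cv2.imwrite("pics/side15.png",b);t=grab_frame("top");cv2.imwrite("pics/top15.png",t)
cv2.imwrite("pics/d12.png",cv2.resize(t[170:240,295:395],None,fx=7,fy=7,interpolation=2))
cv2.imwrite("pics/d13.png",cv2.resize(b[145:215,230:300],None,fx=8,fy=8,interpolation=2))
E
```

```text
34.1 [0.4413 0.0754 0.2245] [-3.1413  0.0007 -1.5841] F [-0.5498 -1.2467  0.1636] M [-0.0612 -0.0077 -0.0001] 0.0006655798303349413
```

View pics/d12.png

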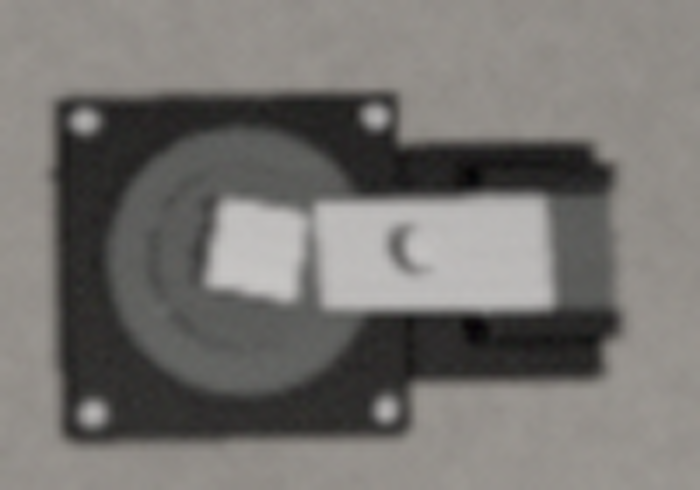

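View pics/d13.png

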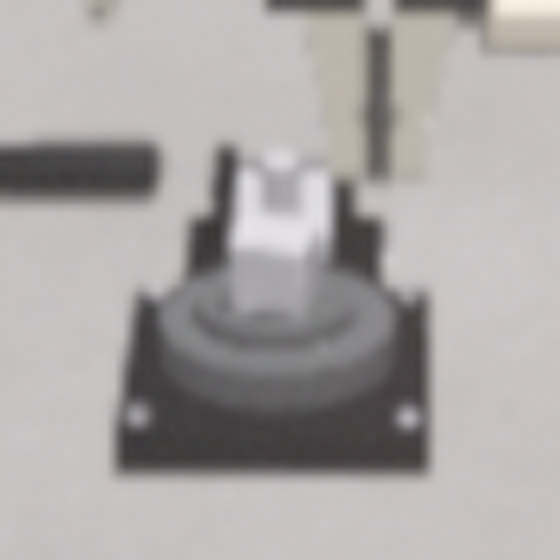

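View pics/top15.png

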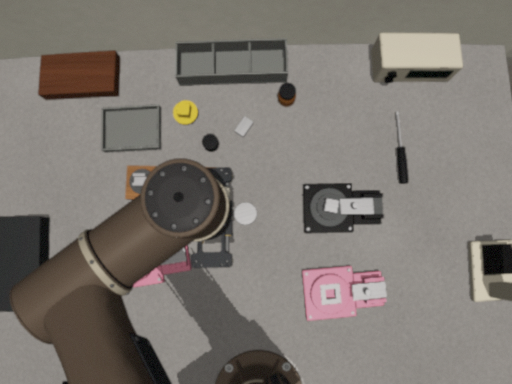

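View pics/side15.png

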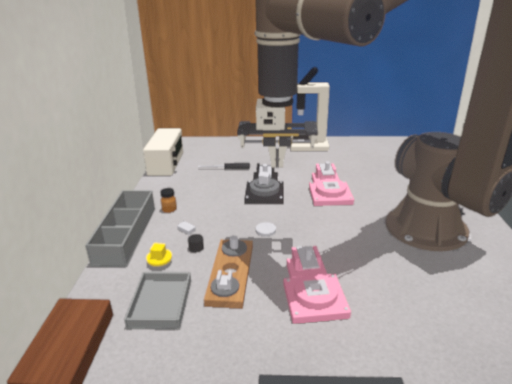

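The anvil is seated, the tongue covers the flange up to the head, the bystanders look unmoved and the arm is clear. I'll check latch travel and anvil height numerically.

```bash
python3 - <<'E'
from ov import *
b=cv2.imread("pics/side15.png");t=cv2.imread("pics/top15.png");t0=cv2.imread("pics/top0.png")
for im,x0 in((t0,349),(t,339)):
    c=blob(im,x0,192,386,220,140);W=plane("top",c,.057)[:,:2]
    print("tongue y min/max",np.percentile(W[:,1],[1,99]),cv2.minAreaRect(W.astype(np.float32)))
c=blob(t,320,192,340,218,140);W=plane("top",c,.08)[:,:2].astype(np.float32);print("head",cv2.minAreaRect(W),cen(W))
A=cv2.resize(t[190:225,310:390],None,fx=9,fy=9,interpolation=2)
o=np.array([.4825,-.197]);d=np.array([-.0157,-1]);px=np.array([1,-.0157])
for v,col in((.024,(0,0,255)),(.028,(0,255,0))):
    u=(proj("top",[np.r_[o+d*(.054-v)+px*w,.057] for w in(-.02,.02)])-[310,190]+.5)*9
    cv2.polylines(A,[np.round(u*8).astype(np.int32)],False,col,1,cv2.LINE_AA,3)
anvil(A,"top",310,190,9,o,np.deg2rad(-13.5),.042)
cv2.imwrite("pics/d14.png",A)
# bystander motion
for n in("side","top"):
    a=cv2.imread(f"pics/{n}0.png").astype(int);e=cv2.imread(f"pics/{n}15.png").astype(int)
    cv2.imwrite(f"pics/df_{n}.png",np.clip(np.abs(a-e).max(2)*3,0,255).astype(np.uint8))
E
```

```text
tongue y min/max [-0.3363 -0.2499] ((0.48095428943634033, -0.293170690536499), (0.08672437816858292, 0.03941250964999199), 89.9460678100586)
tongue y min/max [-0.3086 -0.2197] ((0.48103830218315125, -0.2641964554786682), (0.0893753170967102, 0.04084637016057968), 89.54400634765625)
head ((0.4824587404727936, -0.1984589844942093), (0.03499888628721237, 0.03335217013955116), 77.00274658203125) [ 0.4826 -0.1979]
```

View pics/d14.png

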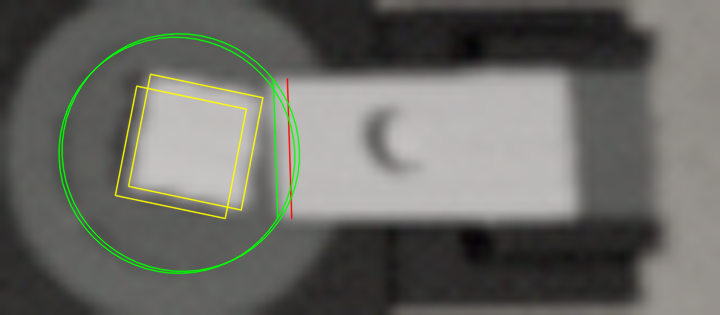

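View pics/df_side.png

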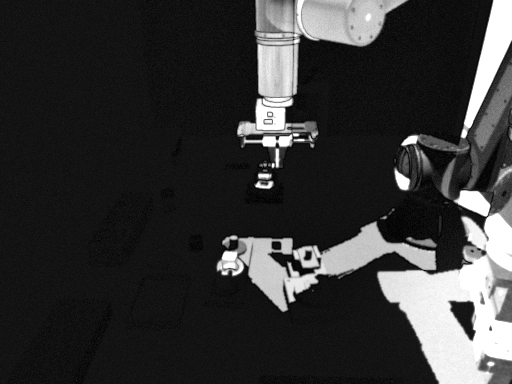

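The tongue tip lies on the 0.028 line and travelled about 28 mm. The head is centred on the socket at its angle, and the difference image shows no bystander motion. Handing in.

```bash
python3 -c "
from station import *
print(job_done()); print(get_state()['t'])"
```

```text
the job is handed in; nothing more can be done
None
the job is handed in; nothing more can be done
```

The flat anvil is in the stage socket with its flange on the face, the latch is pushed fully in, and the arm stands clear with nothing touched. I handed the job in at about 34 s of robot time; it reports no verdict.

- **Anvil:** I took it from the middle rack hole and turned it about 4° to match the socket, which sits about -13.5° in world axes. It dropped straight in, so no shuffling was needed. The pressing force at the end was about 10 N.
- **Fully home:** it stopped at TCP z 51.4 mm, against 51.5 mm predicted for the flange on the face. Afterwards the head measured within about 1.5 mm of the socket centre and at the socket's angle.
- **Latch:** I pushed it by the post until it stopped firmly at 10 N. The tongue moved about 28 mm, and its tip lies on the fully-in line.
- **Bystanders:** comparing side-view pictures from before and after shows only the arm, its shadow, the flat anvil and the latch have changed.

**What disagreed:**
- The fingertips stood about 25 mm higher relative to the TCP than the text says. My first two grasps therefore closed in the air above the head without moving the anvil, and I corrected the height from the pictures and by touch.
- Heights measured from the two cameras read 3–4 mm low against the text.

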